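Tap the illustration panel home in the copy hood and lock it

TASK

Pick up the blue-handled tapping block and, with it alone, nudge the illustration panel into the copy hood in small gentle taps of about a centimetre, drawing the block clear between taps, until the panel sits square against the stop hidden inside. Then stand the tapping block back upright in the middle of its cork mat and let go; after that swing the red retaining bar fully across the mouth over its staple, and only then press the yellow-headed locking pin fully down through the loop. Do not touch the panel with the gripper, do not hammer it against the stop, and leave the other things on the table where they are.

Things in the scene. Friction and masses are not known exactly. Their poses are not given: they have to be found in the camera images.
- hood: Copy hood, a dark grey open-fronted box 236 mm wide, 218 mm deep, roof underside 106 and top 112 mm above the table, a phone lying on top; fixed. Origin on the table surface under the middle of its mouth; x points into the hood (away from the robot, and somewhat to its left), y to the left side, z up. The mouth is the plane x = 0, open between jambs at y = +-92 mm. The first 60 mm of the roof is clear, the rest opaque.
- visor_top (a point): Middle of the top edge of the clear, red-edged visor on the roof's front edge: 100 mm wide, hood x = 0 to 6 mm, from the roof up to 193 mm above the table. A gripper held vertical would hit it when following the panel in; it must lean back towards the robot.
- bed_front (a point): Middle of the front edge of the hood's grey bed, on its upper surface, 10 mm above the table, at hood x = -80 mm. The bed is 190 mm wide and runs to the back; two aluminium guide rails run along it, inner faces at y = +-78 mm, tops 22 mm above the table.
- panel: Illustration panel, a pale wooden slab with a white drawn-on face, 120 mm along x, 150 mm along y, 24 mm thick, about 0.25 to 0.45 kg, lying loose on the hood's bed between the rails with its far part inside the hood. Origin at the middle of its underside, x into the hood. Sliding it takes about 2 to 5 N.
- panel_near (a point): Middle of the panel's near edge face (the face to tap), 12 mm above the bed; x into the hood. When home it lies 28 to 38 mm inside the mouth.
- panel_lead (a point): Middle of the bottom of the panel's leading (far) edge, x into the hood; the gap to the stop is the distance from here to stop along x. It starts at 58 to 83 mm.
- stop: Fixed brass stop bar inside the hood, under the opaque roof and not to be seen: 130 mm wide, 22 mm tall. Origin at the foot of the middle of its contact face, on the bed; x into the hood, the same direction as the hood's. The panel is home when its leading edge rests on this face.
- tapper: Tapping block, 0.3 kg, standing on the cork mat: wooden base 50 (x) by 80 (y) by 24 mm tall with a black front face, and a blue bar handle 24 mm wide (y, the width to grip) by 22 mm. The handle rises from x = 0, z = 18 mm, leaning 30 degrees from vertical to -x, 105 mm long. Origin on the underside below the handle's root: black face at x = +20, rear at -30 mm; x out of the face, z up.
- tapper_grip (a point): Point on the handle's centre line 80 mm up from its root, at x = -40, z = 87 mm in the tapper's frame: a place to grip, with the fingers along the handle, closing along the tapper's y. The handle goes on 25 mm beyond it.
- tapper_face (a point): Middle of the black tapping face, 12 mm above the block's underside.
- mat: Cork mat, 130 x 130 mm, 4 mm thick, fixed; origin at the middle of its underside on the table. The tapping block's place.
- bar (a joint): Retaining bar (hasp): red flat bar 6 mm thick, 26 mm tall (27 to 53 mm above the table), on a vertical hinge at the right jamb. 0 rad: closed, straight across the mouth, slot over the staple; pi/2: pointing straight out of the mouth; more: further right. Starts at 1.5 to 1.85 rad, stays where left; a push of about 1 N moves it.
- bar_hinge (a point): On the bar's hinge axis at mid-height of the bar, 8 mm in front of the mouth plane, 104 mm right of its middle (hood frame x = -8, y = -104, z = 40 mm).
- bar_end (a point): Free end of the bar, mid-height, 230 mm from the hinge axis on the bar's centre line.
- pin (a joint): Captive locking pin, sliding vertically in a guide on the left jamb above the staple loop. 0 m: fully up, as it starts; 0.030 m: fully down through the loop. It stays where it is left; pressing it takes 3 to 5 N.
- pin_top (a point): Middle of the top of the pin's yellow head (26 mm diameter, 10 mm thick): hood frame x = -21, y = +100 mm, 114 mm above the table when up and 84 mm when down.
- bottle: Bystander: water bottle with a green cap, 64 mm diameter, 200 mm tall, origin under its centre.
- ink: Bystander: amber ink jar, 56 mm diameter, 70 mm tall, origin under its centre.
- pencup: Bystander: white cup with pens, 76 mm diameter, 126 mm tall with the pens, origin under its centre.
- eraser: Bystander: white eraser block 60 x 30 x 18 mm, origin under its centre.
- marker_green: Bystander: white art marker with its larger cap green, 144 mm long, 17 mm thick, lying flat; origin on its underside at the middle of its white barrel, x along it towards the green cap.
- marker_black: Bystander: white art marker with its larger cap black, 144 mm long, 17 mm thick, lying flat; origin on its underside at the middle of its white barrel, x along it towards the black cap.
- marker_orange: Bystander: white art marker with its larger cap orange, 144 mm long, 17 mm thick, lying flat; origin on its underside at the middle of its white barrel, x along it towards the orange cap.
Things that resemble listed ones, but are neither listed nor needed, are in the scene too. What is shaped like the tapper but orange, pink or purple is not meant.

How it is judged:
By the outcome, as a careful person would: the job done as asked, in the order asked, and still so for the second after the job is handed in, with the robot touching nothing.
It also fails if it takes over 72 s, if anything falls off the work surface, if the arm or the gripper's body presses on something with over 40 N, if the wrist force passes 120 N, or if a joint passes its speed limit or range.

ROBOT

A 7-joint arm with a two-finger parallel gripper is mounted at the origin on the work surface. World frame = base frame: x ahead of the robot, y to its left, z up, the work surface at z = 0. Lengths are in m, angles in rad, forces in N, time in s.
With the tool pointing down it reaches from about 0.35 to 0.9 m from the base axis. Payload 8.1 kg.
Tool frame: the origin (TCP) lies on the centre line of the jaws, within the pads' length; the fingertips stand 14 mm ahead of it and the grasp point (between the pads) lies 5 mm behind it; z points along the fingers, y is the direction in which the jaws open and shut (so a half turn about z gives the same grasp; the last joint's range is limited). The gripper opens to 92 mm and grips with 3 to 60 N. Pads are 19 mm wide; open, the fingers measure 130 mm over their backs; the gripper's body (75 mm by 190 mm) begins 47 mm behind the grasp point.
Start: joints at [1.084, 0.434, 0.025, 1.573, -0.012, 1.134, -0.075], TCP at [0.234, -0.58, 0.241] pointing down, gripper open.
Joint ranges: [-2.62, 2.62], [-0.44, 2.09], [-1.27, 1.32], [0.08, 2.57], [-1.32, 4.46], [0.12, 2], [-2.74, 2.74]. Speed limits (rad/s): [2.22, 2.22, 3.01, 3.01, 3.14, 3.14, 3.14].

INTERFACE

Orientations are given as a rotation vector (axis times angle).
In Python, from cell import arm, optics gives the robot as it stands.
- The arm moves only by the shell command python3 -m creep 'ROWS' [FORCE]. ROWS is JSON, a list of rows, each an object with "translation": the shift along the tool's x, y, z in m, a list of three; "rot": the turn, a rotation vector about the tool's x, y, z in degrees, a list of three; "jaw": the finger opening in m, from 0 to 0.0918. In form: [{"translation": [x, y, z], "rot": [wx, wy, wz], "jaw": jaw}, ...]. A call has 1 to 12 rows; each row shifts and turns the commanded pose from where the row before left it, along the tool's axes as they then stand; what a row does not reach is not made up. A row lasts 1/12 s, in which the tool goes at most 41.7 mm and 7.16 degrees, less where a joint would pass 70% of its speed; a pose out of reach is approached as far as the arm can. A call is refused whole if a number of a shift passes 0.0417 or a number of a turn 7.16, either way. A call with a gripper value outside its range is refused whole. The fingers move at their own pace and stop on an object; FORCE is the grip in N (left out, the last holds). Time passes only in rows, so rows that do not move let the fingers close. It gives the time, the measured TCP pose, the force and the opening at its end, in the units of the state.
- arm.observe(): the state, without advancing time (a new reading comes with each control period).
- optics.get_image(name): name is "scene" or "top"; returns the picture (400x640x3 uint8, red, green, blue); there is no depth.
- optics.camera_info(name): a dict with "fx", "fy", "cx", "cy" (pixels), "R" (3x3) and "t" (3): a world point X has camera coordinates R X + t. Camera axes: x right, y down, z forward; pixel columns grow to the right and rows downward; lengths in m; the calibration is good to about 2 mm. A picture is of the moment at which its call begins. camera_info takes no time and is no camera call.
- arm.sign_off(): hands the job in, once; it reports no verdict.
Trained networks look in the newest picture that a camera, given by its name, has taken for a name from the list of things; names that differ only in an ending like _2 or _b are one class to them, and where a whole thing is asked for, a point or a joint stands for the part that bears it (a point fixed in the world has none). Each returns a list of dicts, best first, with "score" (0 to 1); they miss things now and then, are a little off and sometimes report something else, mostly with a low value. They report only what shows in the picture. A call takes as long as a camera call. They do not tell look-alikes from the thing itself.
- optics.boxes_of(camera, thing): "location" ([column, row] in pixels, amid what is visible of it).
- optics.pinpoint(camera, thing): "location" ([column, row] in pixels: a listed point, or the origin of a listed thing).
The state is a dict: "clock": time; "joints": joint angles; "dq": joint speeds; "joint_efforts": joint torques, N m; "position": TCP position; "ee_rot": TCP orientation; "force": force on the tool from outside, world axes, zero at the start; "ft_torque": the same for the moment, N m; "width": opening from 0.0 (shut) to 1.0 (fully open).
Only numpy, scipy, OpenCV 4.12 (cv2) and the standard library are available. Lean on these libraries where they do the work, as an engineer would, in place of code of your own. Each camera call takes 0.05 s, during which the arm holds its last target.

## Working session

There is one attempt and no reset: what is moved stays moved. The work goes in short steps, Python scripts to look and compute and a shell command to move; the robot and the scene stay as the last step left them, time stands still between calls to the robot, and variables do not carry over. Pictures are saved under pics/ and viewed, and the job is handed in when it is done.

```bash
ls -la; mkdir -p pics
python3 - <<'E'
from cell import arm, optics
import cv2
print(arm.observe())
for n in ("scene","top"):
    im=optics.get_image(n); cv2.imwrite(f"pics/{n}0.png",im[:,:,::-1]); print(n,optics.camera_info(n))
E
```

```text
total 12
drwxr-xr-x  3 agent agent 4096 Dec  6 15:58 .
drwxr-xr-x 23 root  root  4096 Dec  6 15:58 ..
drwxr-xr-x  2 agent agent 4096 Dec  6 15:58 pics
{'clock': 0.0, 'joints': array([ 1.08440273,  0.43525379,  0.02498266,  1.57406765, -0.01160071,
        1.13401592, -0.07509704]), 'dq': array([-5.18389078e-04,  1.63985043e-04, -4.26273101e-05, -2.14374502e-04,
        6.47014005e-04, -1.27825969e-04, -1.22765245e-03]), 'joint_efforts': array([-6.45871478e-04, -6.67850733e+01,  9.84454639e-01, -3.14464331e+01,
       -6.06876751e-02,  4.26101417e-02,  1.66374571e-04]), 'position': array([ 0.23378928, -0.57910726,  0.23993733]), 'ee_rot': array([-3.08244202e+00, -5.98759042e-01,  7.06470064e-04]), 'force': array([ 0.34793852,  0.04663885, -1.56100194]), 'ft_torque': array([0.02867976, 0.00932449, 0.00665304]), 'width': 0.9985710793566582}
scene {'fx': 421.26691062631335, 'fy': 421.26691062631335, 'cx': 314.79214338866456, 'cy': 204.23987166438343, 'R': array([[ 2.19059813e-01,  9.75711374e-01,  3.36493899e-04],
       [ 8.40300326e-01, -1.88482985e-01, -5.08300626e-01],
       [-4.95891278e-01,  1.11630996e-01, -8.61179633e-01]]), 't': array([-0.1680816 , -0.33556221,  1.78584292])}
top {'fx': 416.8052709944164, 'fy': 416.8052709944164, 'cx': 319.7888455278394, 'cy': 202.20470823911648, 'R': array([[ 0.01967229, -0.99980463, -0.00192635],
       [-0.97796488, -0.01884197, -0.20791746],
       [ 0.20784054,  0.00597411, -0.97814448]]), 't': array([0.05730927, 0.51359499, 1.13154685])}
```

View pics/scene0.png

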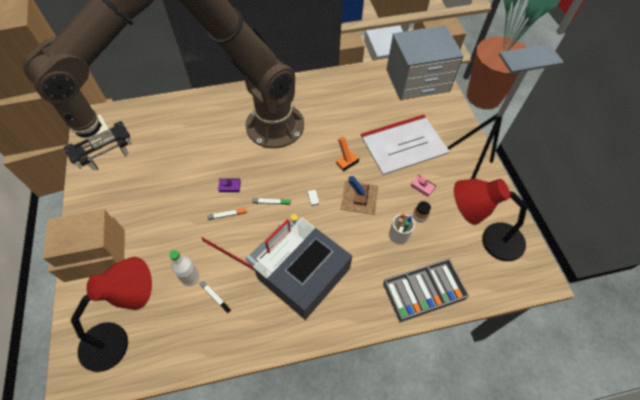

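View pics/top0.png

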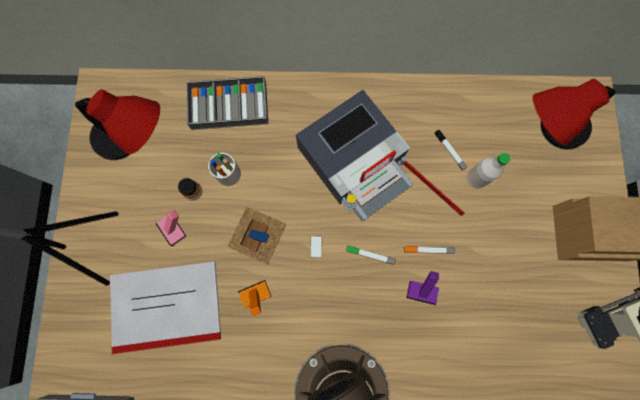

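The scene view shows the robot base at the top, the hood at about (300,265) and the blue tapper on its mat at about (358,192). The top view shows the hood at about (350,150), the tapper at (258,237), the red bar from (405,160) to (462,213), and the pin at (351,200).

```bash
cat > h.py <<'E'
import numpy as np
from cell import arm, optics
from scipy.optimize import least_squares
from scipy.spatial.transform import Rotation as Rn
CI={n:optics.camera_info(n) for n in ("scene","top")}
def proj(n,X):
    c=CI[n]; p=c["R"]@np.asarray(X)+c["t"]; return np.array([c["fx"]*p[0]/p[2]+c["cx"],c["fy"]*p[1]/p[2]+c["cy"]])
def onplane(n,px,z):
    c=CI[n]; d=c["R"].T@np.array([(px[0]-c["cx"])/c["fx"],(px[1]-c["cy"])/c["fy"],1]); o=-c["R"].T@c["t"]
    return o+d*(z-o[2])/d[2]
def tri(obs):
    f=lambda X: np.concatenate([proj(n,X)-p for n,p in obs])
    r=least_squares(f,[0.5,0,0.05]); return r.x,np.abs(r.fun).max()
E
python3 - <<'E'
from h import *
for n in ("scene","top"): optics.get_image(n)
for t in ["hood","visor_top","bed_front","panel_near","panel","tapper","tapper_grip","tapper_face","mat","bar_hinge","bar_end","pin_top","eraser","marker_green","marker_orange","bottle","pencup"]:
    for n in ("scene","top"):
        r=optics.pinpoint(n,t)
        print(t,n,[(np.round(q["location"],1).tolist(),round(q["score"],2)) for q in r[:5]])
E
```

```text
hood scene [([280.4, 254.1], 0.8)]
hood top [([372.4, 180.5], 0.83)]
visor_top scene [([276.4, 231.1], 0.64)]
visor_top top [([382.8, 159.8], 0.71)]
bed_front scene [([266.0, 238.7], 0.87), ([270.3, 201.3], 0.5)]
bed_front top [([387.5, 197.0], 0.84), ([477.0, 176.1], 0.26)]
panel_near scene [([272.6, 244.0], 0.46)]
panel_near top [([191.8, 191.6], 0.61), ([383.7, 191.3], 0.58), ([368.2, 180.0], 0.31)]
panel scene [([281.3, 255.4], 0.65), ([275.8, 228.1], 0.63)]
panel top [([370.3, 179.1], 0.64)]
tapper scene [([361.1, 198.7], 0.89), ([422.4, 185.3], 0.75), ([346.8, 167.2], 0.74), ([232.5, 186.0], 0.67), ([354.8, 183.6], 0.4)]
tapper top [([252.6, 292.7], 0.95), ([253.0, 235.8], 0.93), ([166.6, 230.3], 0.76), ([421.8, 295.4], 0.73), ([451.2, 149.6], 0.28)]
tapper_grip scene [([225.7, 185.0], 0.87), ([345.9, 142.9], 0.85), ([424.5, 178.0], 0.76), ([269.5, 246.9], 0.75), ([352.3, 181.8], 0.63)]
tapper_grip top [([172.5, 215.6], 0.93), ([261.2, 235.0], 0.76), ([254.2, 304.6], 0.73), ([387.0, 197.0], 0.7), ([431.0, 280.5], 0.61)]
tapper_face scene [([351.5, 168.4], 0.92), ([366.1, 196.7]
[... 352 characters left out ...]
398.8, 235.4], 0.27), ([267.7, 199.5], 0.16)]
bar_hinge top [([402.4, 159.5], 0.97)]
bar_end scene [([200.7, 238.6], 0.47)]
bar_end top [([461.5, 213.3], 0.67)]
pin_top scene [([189.4, 279.3], 0.44), ([294.4, 217.2], 0.4)]
pin_top top [([350.6, 196.1], 0.4)]
eraser scene [([316.8, 199.1], 0.71)]
eraser top [([316.2, 246.9], 0.7)]
marker_green scene [([271.3, 198.1], 0.52)]
marker_green top [([368.7, 251.5], 0.65)]
marker_orange scene [([223.4, 213.6], 0.68)]
marker_orange top [([430.3, 250.6], 0.78)]
bottle scene [([190.5, 280.8], 0.88), ([201.1, 239.3], 0.39)]
bottle top [([473.7, 179.1], 0.7)]
pencup scene [([398.1, 238.4], 0.76)]
pencup top [([232.0, 177.6], 0.76), ([462.6, 215.4], 0.73)]
```

```bash
cat > fit.py <<'E'
from h import *
def T(p,pt):
    x,y,a=p; c,s=np.cos(a),np.sin(a); return np.array([x+c*pt[0]-s*pt[1],y+s*pt[0]+c*pt[1],pt[2]])
obs=[("scene",(0,0,0),(280.4,254.1)),("top",(0,0,0),(372.4,180.5)),("scene",(.003,0,.193),(276.4,231.1)),("top",(.003,0,.193),(382.8,159.8)),
("scene",(-.08,0,.01),(266,238.7)),("top",(-.08,0,.01),(387.5,197)),("scene",(-.008,-.104,.04),(256.2,270.3)),("top",(-.008,-.104,.04),(402.4,159.5)),
("scene",(-.021,.1,.114),(294.4,217.2)),("top",(-.021,.1,.114),(350.6,196.1))]
def f(p): return np.concatenate([proj(n,T(p,pt))-q for n,pt,q in obs])
r=least_squares(f,[0.5,-.07,.5],loss="soft_l1"); 
if __name__=="__main__":
    print(r.x,np.degrees(r.x[2]),np.round(f(r.x).reshape(-1,2),1).tolist())
    print("bar_end",tri([("scene",(200.7,238.6)),("top",(461.5,213.3))]), onplane("scene",(200.7,238.6),.04),onplane("top",(461.5,213.3),.04))
    print("mat",onplane("scene",(359.7,197.4),0),onplane("top",(258.2,235),0))
    tp=[onplane("scene",(361.1,198.7),.004),onplane("top",(253,235.8),.004)]
    tg=[onplane("scene",(352.3,181.8),.091),onplane("top",(261.2,235),.091)]
    tf=[onplane("scene",(366.1,196.7),.016),onplane("top",(246.4,231.4),.016)]
    print("tapper",tp,"grip",tg,"face",tf)
    for t,s,to in [("eraser",(316.8,199.1),(316.2,246.9)),("mg",(271.3,198.1),(368.7,251.5)),("mo",(223.4,213.6),(430.3,250.6)),("bot",(190.5,280.8),(473.7,179.1))]:
        print(t,onplane("scene",s,0)[:2],onplane("top",to,0)[:2])
    print("pencup",onplane("scene",(398.1,238.4),0),onplane("top",(232,177.6),0))
E
python3 fit.py
python3 - <<'E'
import cv2
for n,b in (("top",(150,120,480,320)),("scene",(190,150,470,330))):
    im=cv2.imread(f"pics/{n}0.png")[b[1]:b[3],b[0]:b[2]]; s=min(800/im.shape[1],600/im.shape[0]); cv2.imwrite(f"pics/{n}0c.png",cv2.resize(im,None,fx=s,fy=s,interpolation=2)); print(s)
E
```

```text
[ 0.59377452 -0.08546903  0.62141565] 35.604494255599334 [[-0.1, 1.2], [-1.3, -0.1], [0.2, -0.2], [-3.4, 0.2], [-2.1, 1.6], [-0.1, 4.2], [-0.1, 0.1], [0.6, 0.2], [-0.4, 0.4], [0.1, -0.1]]
bar_end (array([ 0.49031623, -0.34145883,  0.03985735]), np.float64(1.2511145955675715)) [ 0.48873476 -0.34563325  0.04      ] [ 0.49072992 -0.33858585  0.04      ]
mat [0.42489073 0.25203937 0.        ] [0.42220918 0.24604896 0.        ]
tapper [array([0.43389599, 0.25461826, 0.004     ]), array([0.41905398, 0.26049393, 0.004     ])] grip [array([0.40684018, 0.22054096, 0.091     ]), array([0.41065271, 0.22398726, 0.091     ])] face [array([0.43630702, 0.27229008, 0.016     ]), array([0.42995946, 0.27829951, 0.016     ])]
eraser [0.39653665 0.09105081] [0.39068716 0.0754558 ]
mg [ 0.35434168 -0.07675177] [ 0.38030912 -0.07723018]
mo [ 0.38201692 -0.26195486] [ 0.38640258 -0.25604379]
bot [ 0.61963057 -0.40043563] [ 0.60388093 -0.39420451]
pencup [0.62179622 0.33980976 0.        ] [0.59461731 0.33385203 0.        ]
2.4242424242424243
2.857142857142857
```

View pics/top0c.png

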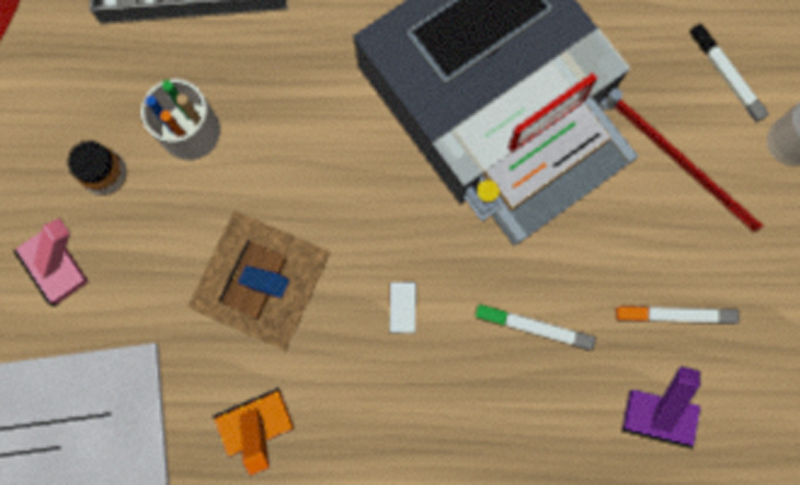

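View pics/scene0c.png

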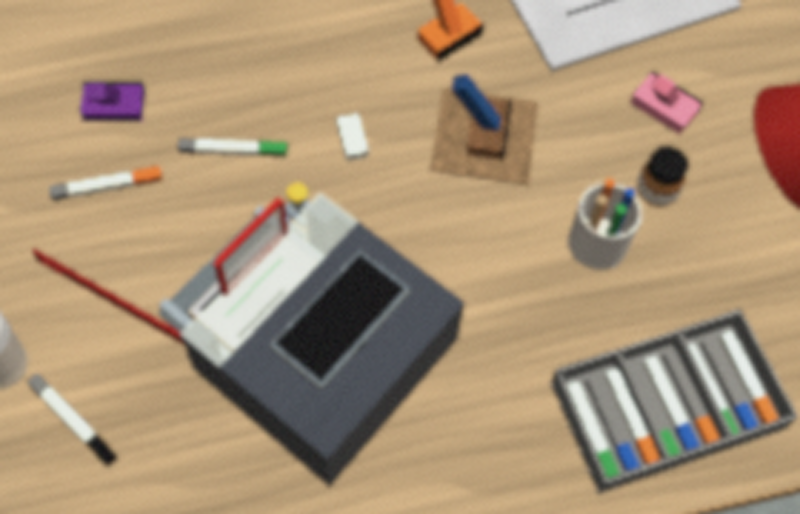

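```bash
cat > ov.py <<'E'
from h import *
from fit import T, r as rh
import cv2,sys
H=rh.x
MAT=np.array([0.4225,0.248,np.radians(66)]); TAP=np.array([0.422,0.254,np.radians(66)])
def mat_fit():
    px=[(247.8,207.5),(285.3,225.2),(268.8,264.4),(228.4,245)]
    W=np.array([onplane("top",p,.004)[:2] for p in px]); c=W.mean(0)
    e=[W[0]-W[1],W[3]-W[2],W[0]-W[3],W[1]-W[2]]
    print("mat",c,[ (np.linalg.norm(v),np.degrees(np.arctan2(v[1],v[0]))) for v in e])
def seg(im,n,pose,pts,col,b,s):
    P=[((proj(n,T(pose,p))-b[:2]+.5)*s-.5).astype(int) for p in pts]
    for a,c in zip(P[:-1],P[1:]): cv2.line(im,tuple(map(int,a)),tuple(map(int,c)),col,1,cv2.LINE_AA)
def crop(src,n,b,s): 
    im=src[b[1]:b[3],b[0]:b[2]]; return cv2.resize(im,None,fx=s,fy=s,interpolation=2)
def box(x0,x1,y0,y1,z): return [(x0,y0,z),(x1,y0,z),(x1,y1,z),(x0,y1,z),(x0,y0,z)]
E
cat > a1.py <<'E'
from ov import *
mat_fit()
tiles=[]
for n,b in (("top",(215,190,315,280)),("scene",(325,165,425,255))):
    im=crop(cv2.imread(f"pics/{n}0.png"),n,b,4)
    seg(im,n,MAT,box(-.065,.065,-.065,.065,.004),(0,255,255),b,4)
    seg(im,n,TAP,box(-.03,.02,-.04,.04,.028),(0,255,0),b,4)
    seg(im,n,TAP,box(-.03,.02,-.04,.04,.004),(0,128,0),b,4)
    seg(im,n,TAP,[(0,0,.022),(-.0525,0,.004+.018+.091)],(255,255,255),b,4)
    tiles.append(im)
cv2.imwrite("pics/a1_%s.png"%sys.argv[1],np.hstack(tiles))
E
python3 a1.py a
cat > a2.py <<'E'
from ov import *
bar=float(sys.argv[2]);near=float(sys.argv[3])
if len(sys.argv)>4: H=np.array(list(map(float,sys.argv[4:7])))
tiles=[]
for n,b in (("top",(330,130,470,230)),("scene",(195,205,335,305))):
    im=crop(cv2.imread(f"pics/{n}0.png"),n,b,4 if n=="top" else 4)
    s=4
    seg(im,n,H,box(0,.218,-.118,.118,.112),(0,255,255),b,s)
    seg(im,n,H,box(0,0,-.05,.05,.193),(255,0,255),b,s)
    seg(im,n,H,[(0,.05,.112),(0,.05,.193),(0,-.05,.193),(0,-.05,.112)],(255,0,255),b,s)
    seg(im,n,H,[(0,.095,.01),(-.08,.095,.01),(-.08,-.095,.01),(0,-.095,.01)],(0,255,0),b,s)
    seg(im,n,H,box(near,near+.12,-.075,.075,.034),(255,128,0),b,s)
    c,sn=np.cos(bar),np.sin(bar)
    seg(im,n,H,[(-.008,-.104,.053),(-.008-.23*sn,-.104+.23*c,.053)],(255,255,255),b,s)
    seg(im,n,H,[(-.021+.013*np.cos(t),.1+.013*np.sin(t),.114) for t in np.linspace(0,6.3,20)],(0,0,0),b,s)
    tiles.append(im); cv2.imwrite(f"pics/a2_{sys.argv[1]}_{n}.png",im)
hw=T(H,(-.008,-.104,.04)); be=np.array([.4905,-.341]); v=be-hw[:2]; print("len",np.linalg.norm(v),"ang",np.pi/2-(np.arctan2(v[1],v[0])-H[2])-np.pi if 0 else (np.pi/2+H[2]-np.arctan2(v[1],v[0])), hw)
cv2.imwrite(f"pics/a2_{sys.argv[1]}.png",np.vstack(tiles)[:800])
E
python3 a2.py a 1.6 -.04
```

```text
mat [0.42078635 0.24723581] [(np.float64(0.12384111874163545), np.float64(65.79935419273892)), (np.float64(0.13128845519716734), np.float64(65.94658586105884)), (np.float64(0.12278917301277258), np.float64(-24.127435214201135)), (np.float64(0.12268756094469029), np.float64(-20.64735184516393))]
len 0.22893170421752115 ang 4.520609798916 [ 0.6478175  -0.17468425  0.04      ]
```

View pics/a1_a.png

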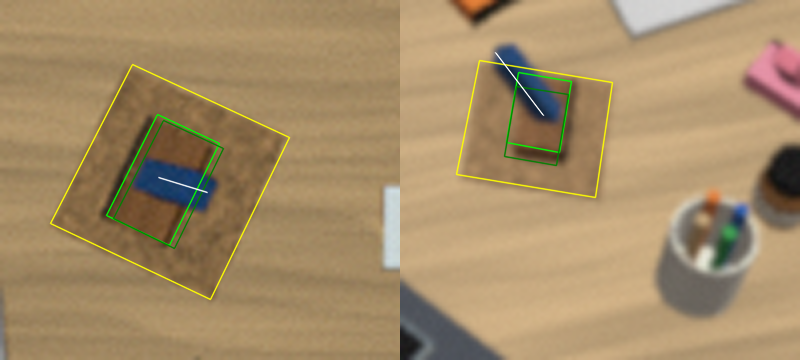

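View pics/a2_a_top.png

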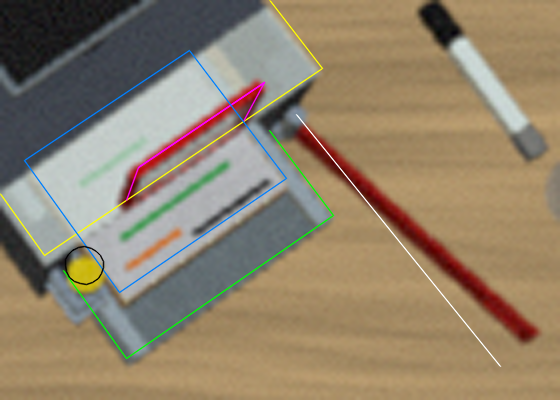

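View pics/a2_a_scene.png

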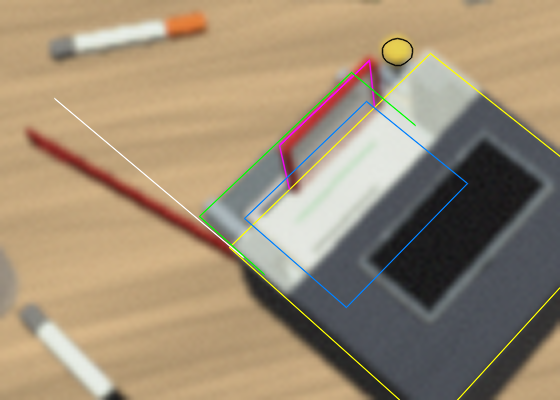

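The hood overlay fits to about 1 px. The panel's near edge runs about 6 mm in front of my −40 mm guess, and the bar stands at about 1.76 rad. Next I refine the tapper pose by matching the blue handle's silhouette in both views.

```bash
cat > tapfit.py <<'E'
from ov import *
def hull(n,pose,z0,s,b,zt=0):
    # handle box
    d=np.array([-.5,0,.866]); u=np.array([.866,0,.5]); o=np.array([0,0,.018+z0])
    P=[]
    for l in (0.012,.105):
        for a in (-.011,.011):
            for c in (-.012,.012):
                q=o+d*l+u*a; P.append((proj(n,T(pose,(q[0],c,q[2])))-b[:2]+.5)*s-.5)
    return cv2.convexHull(np.array(P,np.float32)).astype(np.int32)
def bluemask(src,n,b,s):
    im=cv2.resize(src[b[1]:b[3],b[0]:b[2]],None,fx=s,fy=s,interpolation=cv2.INTER_CUBIC).astype(int)
    return ((im[:,:,0]-im[:,:,2])>30)&(im[:,:,0]-im[:,:,1]>10)
def fit(srcs,bs,z0,p0,s=6):
    M={n:bluemask(srcs[n],n,bs[n],s) for n in srcs}
    def cost(p):
        t=0
        for n in M:
            m=np.zeros(M[n].shape,np.uint8); cv2.fillConvexPoly(m,hull(n,p,z0,s,bs[n]),1); m=m>0
            t+=1-(m&M[n]).sum()/(m|M[n]).sum()
        return t
    from scipy.optimize import minimize
    best=None
    for dy in (-.2,0,.2):
        q=np.array(p0)+[0,0,dy]
        r=minimize(cost,q,method="Nelder-Mead",options=dict(initial_simplex=[q,q+[.01,0,0],q+[0,.01,0],q+[0,0,.15]],xatol=1e-4,fatol=1e-4))
        if best is None or r.fun<best.fun: best=r
    return best.x,best.fun,{n:int(M[n].sum()) for n in M}
E
python3 - <<'E'
from tapfit import *
S={n:cv2.imread(f"pics/{n}0.png") for n in ("top","scene")}
B={"top":(235,215,285,255),"scene":(340,170,380,215)}
for k in (("top","scene"),("top",),("scene",)):
    x,f,m=fit({n:S[n] for n in k},B,.004,[.422,.254,1.15]); print(k,x.round(4),np.degrees(x[2]),f,m)
# pin yellow
obs=[]
for n,b in (("top",(330,180,375,220)),("scene",(280,205,310,230))):
    im=S[n][b[1]:b[3],b[0]:b[2]].astype(int); m=(im[:,:,2]-im[:,:,0]>80)&(im[:,:,1]>120)
    ys,xs=np.nonzero(m); p=(xs.mean()+b[0],ys.mean()+b[1]); obs.append((n,p)); print(n,m.sum(),p,onplane(n,p,.113))
print(tri(obs)); print("pin model",T(H,(-.021,.1,.114)),proj("top",T(H,(-.021,.1,.112))),proj("scene",T(H,(-.021,.1,.112))))
E
```

```text
('top', 'scene') [0.4233 0.2626 1.1878] 68.0546664435972 0.5584434930209842 {'top': 5463, 'scene': 4105}
('top',) [0.4246 0.261  1.1108] 63.64447120232164 0.1616628175519631 {'top': 5463}
('scene',) [0.415  0.2661 1.5135] 86.71808702089928 0.3209855272226051 {'scene': 4105}
top 82 (np.float64(354.3414634146341), np.float64(196.890243902439)) [ 0.51635833 -0.02628023  0.113     ]
scene 57 (np.float64(292.63157894736844), np.float64(216.78947368421052)) [ 0.5138791  -0.02032016  0.113     ]
(array([ 0.51569193, -0.0238585 ,  0.1174649 ]), np.float64(0.9818034314830584))
pin model [ 0.51848169 -0.01638944  0.114     ] [350.66371167 196.13896757] [294.04266551 217.86859334]
```

Run:
```python
from tapfit import *
S={n:cv2.imread(f"pics/{n}0.png") for n in ("top","scene")}
B={"top":(235,215,285,255),"scene":(340,170,380,215)}
t=[]
for n in B:
    b=B[n]; s=8
    m=bluemask(S[n],n,b,s); im=crop(S[n],n,b,s)
    c,_=cv2.findContours(m.astype(np.uint8),0,2); cv2.drawContours(im,c,-1,(0,255,0),1)
    for p,col in ((np.array([.4233,.2626,1.1878]),(0,0,255)),(np.array([.4246,.261,1.1108]),(255,255,255))):
        cv2.polylines(im,[hull(n,p,.004,s,b)],True,col,1)
    t.append(cv2.resize(im,(400,360) if n=="top" else (320,360)))
cv2.imwrite("pics/m1.png",np.hstack(t))
obs=[]
for n,b in (("top",(335,185,365,215)),("scene",(282,205,305,228))):
    im=S[n][b[1]:b[3],b[0]:b[2]].astype(int); m=(im[:,:,2]-im[:,:,0]>105)&(im[:,:,1]>120)
    ys,xs=np.nonzero(m); p=(xs.mean()+b[0],ys.mean()+b[1]); obs.append((n,p)); print(n,m.sum(),np.ptp(xs),np.ptp(ys),p,onplane(n,p,.111))
print(tri(obs))
```

```text
top 63 17 8 (np.float64(351.3809523809524), np.float64(198.03174603174602)) [ 0.51348722 -0.01842462  0.111     ]
scene 37 13 7 (np.float64(293.2432432432432), np.float64(216.6216216216216)) [ 0.51259393 -0.01803787  0.111     ]
(array([ 0.51323123, -0.01825187,  0.1122057 ]), np.float64(0.04095863387198051))
```

View pics/m1.png

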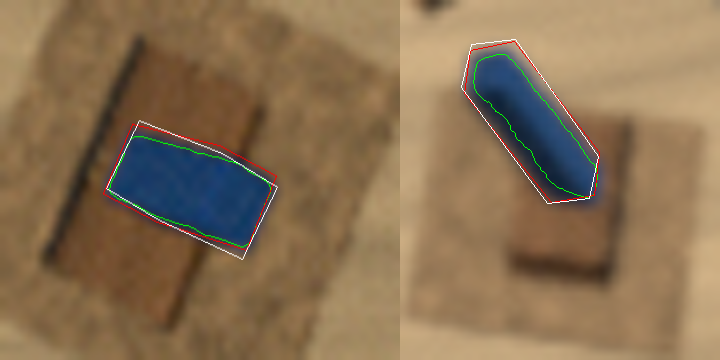

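```bash
cat > plan.py <<'E'
from h import *
from scipy.linalg import logm,expm
def cur():
    s=arm.observe(); M=np.eye(4); M[:3,:3]=Rn.from_rotvec(s["ee_rot"]).as_matrix(); M[:3,3]=s["position"]; return M,s
def tool(yaw,tilt=30):
    # tool y = -frame y ; tool z leans tilt toward +frame x
    c,s=np.cos(np.radians(tilt)),np.sin(np.radians(tilt))
    L=np.array([[c,0,s],[0,-1,0],[s,0,-c]]); return Rn.from_euler("z",yaw).as_matrix()@L
def target(R,p):
    M=np.eye(4); M[:3,:3]=R; M[:3,3]=p; return M
def tap_tcp(pose,z0,dz=0,tilt=30):
    # TCP pose so tapper origin sits at pose (x,y,yaw), underside z0
    x,y,a=pose; f=-.0375; return target(tool(a),np.array([x+np.cos(a)*f,y+np.sin(a)*f,z0+.0827+dz]))
def rows(Tg,N=None):
    M,s=cur(); D=np.linalg.inv(M)@Tg; rv=np.degrees(Rn.from_matrix(D[:3,:3]).as_rotvec())
    if N is None: N=int(max(np.ceil(np.linalg.norm(D[:3,3])/.040),np.ceil(np.linalg.norm(rv)/7.0),1))
    E=np.real(expm(logm(D)/N)); print("total",D[:3,3].round(4),rv.round(2),"N",N)
    print("row t",E[:3,3].round(4).tolist(),"rot",np.degrees(Rn.from_matrix(E[:3,:3]).as_rotvec()).round(2).tolist())
    for k in (.25,.5,.75): print("via",(M@np.real(expm(logm(D)*k)))[:3,3].round(3),end=" ")
    print()
TAP0=(0.4243,0.2612,np.radians(64.5))
E
python3 - <<'E'
from plan import *
rows(tap_tcp(TAP0,.004,.14))
E
```

```text
total [ 0.4635 -0.6831  0.014 ] [ 11.13  28.6  -41.52] N 21
row t [0.0317, -0.0233, 0.0096] rot [0.53, 1.36, -1.98]
via [ 0.331 -0.395  0.201] via [ 0.395 -0.193  0.187] via [0.422 0.018 0.197]
```

```bash
python3 -m creep '[{"translation":[0.0317,-0.0233,0.0096],"rot":[0.53,1.36,-1.98],"jaw":0.0918},{"translation":[0.0317,-0.0233,0.0096],"rot":[0.53,1.36,-1.98],"jaw":0.0918},{"translation":[0.0317,-0.0233,0.0096],"rot":[0.53,1.36,-1.98],"jaw":0.0918},{"translation":[0.0317,-0.0233,0.0096],"rot":[0.53,1.36,-1.98],"jaw":0.0918},{"translation":[0.0317,-0.0233,0.0096],"rot":[0.53,1.36,-1.98],"jaw":0.0918},{"translation":[0.0317,-0.0233,0.0096],"rot":[0.53,1.36,-1.98],"jaw":0.0918},{"translation":[0.0317,-0.0233,0.0096],"rot":[0.53,1.36,-1.98],"jaw":0.0918},{"translation":[0.0317,-0.0233,0.0096],"rot":[0.53,1.36,-1.98],"jaw":0.0918},{"translation":[0.0317,-0.0233,0.0096],"rot":[0.53,1.36,-1.98],"jaw":0.0918},{"translation":[0.0317,-0.0233,0.0096],"rot":[0.53,1.36,-1.98],"jaw":0.0918}]' 15
python3 - <<'E'
from plan import *
print(arm.observe()["joints"].round(2),arm.observe()["position"])
rows(tap_tcp(TAP0,.004,.12))
E
```

```text
clock: 2.73
position: [0.3909, -0.2111, 0.1873]
ee_rot: [-2.79, -1.071, -0.324]
force: [0.7, 0.0, -0.3]
width: 1.001
[ 0.82  0.23 -0.29  2.07 -0.25  0.84 -0.13] [ 0.39088104 -0.21106496  0.18732719]
total [ 0.2995 -0.313   0.0722] [  5.81  14.94 -21.62] N 11
row t [0.0309, -0.0232, 0.0112] rot [0.53, 1.36, -1.97]
via [ 0.411 -0.102  0.184] via [0.421 0.008 0.186] via [0.42  0.118 0.194]
```

```bash
python3 -m creep '[{"translation":[0.0309,-0.0232,0.0112],"rot":[0.53,1.36,-1.97],"jaw":0.07},{"translation":[0.0309,-0.0232,0.0112],"rot":[0.53,1.36,-1.97],"jaw":0.07},{"translation":[0.0309,-0.0232,0.0112],"rot":[0.53,1.36,-1.97],"jaw":0.07},{"translation":[0.0309,-0.0232,0.0112],"rot":[0.53,1.36,-1.97],"jaw":0.07},{"translation":[0.0309,-0.0232,0.0112],"rot":[0.53,1.36,-1.97],"jaw":0.07},{"translation":[0.0309,-0.0232,0.0112],"rot":[0.53,1.36,-1.97],"jaw":0.07},{"translation":[0.0309,-0.0232,0.0112],"rot":[0.53,1.36,-1.97],"jaw":0.07},{"translation":[0.0309,-0.0232,0.0112],"rot":[0.53,1.36,-1.97],"jaw":0.07},{"translation":[0.0309,-0.0232,0.0112],"rot":[0.53,1.36,-1.97],"jaw":0.07},{"translation":[0.0309,-0.0232,0.0112],"rot":[0.53,1.36,-1.97],"jaw":0.07},{"translation":[0.0309,-0.0232,0.0112],"rot":[0.53,1.36,-1.97],"jaw":0.07}]' 15
python3 - <<'E'
from plan import *
import cv2
print(arm.observe()["joints"].round(2),arm.observe()["position"])
rows(tap_tcp(TAP0,.004,0))
for n in ("top","scene"): cv2.imwrite(f"pics/{n}1.png",optics.get_image(n)[:,:,::-1])
a=cv2.imread("pics/top1.png")[150:330,180:360]; b=cv2.imread("pics/scene1.png")[110:290,280:460]
cv2.imwrite("pics/j1.png",cv2.resize(np.hstack([a,b]),(800,400),interpolation=2))
E
```

```text
clock: 3.65
position: [0.408, 0.2273, 0.2069]
ee_rot: [-2.362, -1.491, -0.634]
force: [1.1, 0.2, -0.6]
width: 0.758
[ 0.35  0.15 -0.76  2.27 -0.61  0.44 -0.31] [0.40798092 0.22726108 0.20686717]
total [-6.000e-02  1.000e-04  1.041e-01] [ 0.   -0.06  0.03] N 4
row t [-0.015, 0.0, 0.026] rot [0.0, -0.01, 0.01]
via [0.408 0.227 0.177] via [0.408 0.227 0.147] via [0.408 0.227 0.117]
```

View pics/j1.png

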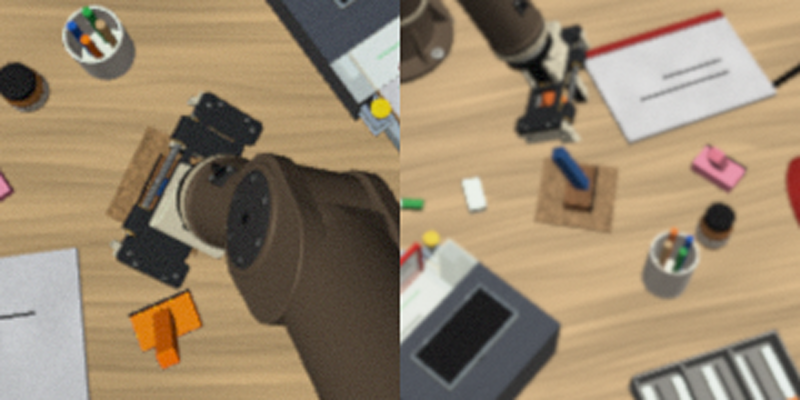

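```bash
python3 -m creep '[{"translation":[-0.012,0,0.0208],"rot":[0,0,0],"jaw":0.06},{"translation":[-0.012,0,0.0208],"rot":[0,0,0],"jaw":0.06},{"translation":[-0.012,0,0.0208],"rot":[0,0,0],"jaw":0.06},{"translation":[-0.012,0,0.0208],"rot":[0,0,0],"jaw":0.06},{"translation":[-0.012,0,0.0208],"rot":[0,0,0],"jaw":0.06},{"translation":[0,0,0],"rot":[0,0,0],"jaw":0.06}]' 15
python3 - <<'E'
from plan import *
import cv2
rows(tap_tcp(TAP0,.004,0))
for n in ("top","scene"): cv2.imwrite(f"pics/{n}2.png",optics.get_image(n)[:,:,::-1])
a=cv2.imread("pics/top2.png")[190:280,210:300]; b=cv2.imread("pics/scene2.png")[140:230,310:400]
cv2.imwrite("pics/j2.png",cv2.resize(np.hstack([a,b]),(800,400),interpolation=2))
E
```

```text
clock: 4.25
position: [0.407, 0.2255, 0.1021]
ee_rot: [-2.36, -1.487, -0.621]
force: [1.1, 0.3, 0.2]
width: 0.652
total [-0.0058  0.0004  0.0145] [-0.53  0.13 -0.22] N 1
row t [-0.0058, 0.0004, 0.0145] rot [-0.53, 0.13, -0.22]
via [0.407 0.226 0.098] via [0.408 0.226 0.094] via [0.408 0.227 0.091]
```

View pics/j2.png

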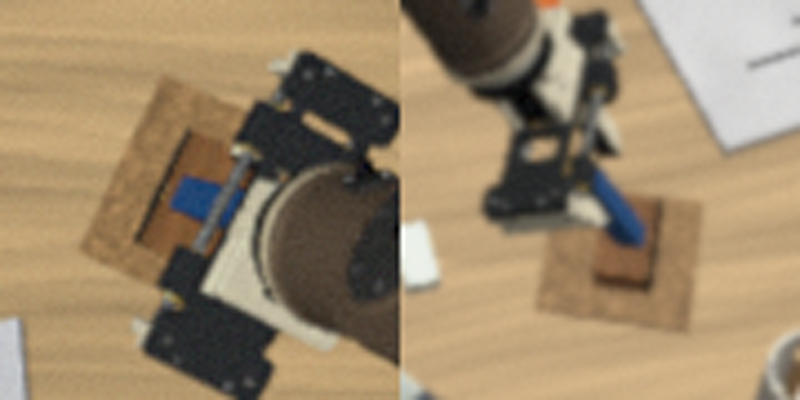

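```bash
python3 -m creep '[{"translation":[-0.003,0,0.0072],"rot":[-0.25,0.05,-0.1],"jaw":0.06},{"translation":[-0.003,0,0.0072],"rot":[-0.25,0.05,-0.1],"jaw":0.06},{"translation":[0,0,0],"rot":[0,0,0],"jaw":0.06}]' 15
python3 - <<'E'
from plan import *
print(arm.observe()["joints"].round(2))
rows(tap_tcp(TAP0,.004,0))
E
```

```text
clock: 4.6
position: [0.4096, 0.2267, 0.0943]
ee_rot: [-2.354, -1.509, -0.632]
force: [-0.1, 0.1, 0.3]
width: 0.652
[ 0.18  0.39 -0.64  2.4  -1.31  0.12  0.47]
total [-0.0038 -0.0017  0.0066] [-0.11  0.13  0.8 ] N 1
row t [-0.0038, -0.0017, 0.0066] rot [-0.11, 0.13, 0.8]
via [0.409 0.227 0.092] via [0.409 0.227 0.091] via [0.409 0.227 0.089]
```

```bash
python3 -m creep '[{"translation":[0,0,0],"rot":[0,0,0],"jaw":0.0},{"translation":[0,0,0],"rot":[0,0,0],"jaw":0.0},{"translation":[0,0,0],"rot":[0,0,0],"jaw":0.0},{"translation":[0,0,0],"rot":[0,0,0],"jaw":0.0},{"translation":[0,0,0],"rot":[0,0,0],"jaw":0.0},{"translation":[0,0,0],"rot":[0,0,0],"jaw":0.0}]' 30
python3 - <<'E'
from plan import *
M,s=cur(); np.save("grasp_tcp.npy",M); print(M.round(4),s["width"])
x,y,a=TAP0; P=target(Rn.from_euler("z",a).as_matrix(),[x,y,.004]); np.save("rel.npy",np.linalg.inv(M)@P)
E
```

```text
clock: 5.1
position: [0.4092, 0.2269, 0.0941]
ee_rot: [-2.361, -1.491, -0.629]
force: [0.5, -0.2, -0.4]
width: 0.267
[[ 0.3732  0.9032  0.2118  0.4092]
 [ 0.7822 -0.4291  0.4516  0.2269]
 [ 0.4988 -0.0028 -0.8667  0.0941]
 [ 0.      0.      0.      1.    ]] 0.2671202110885264
```

```bash
cat >> plan.py <<'E'
import os
from fit import T as HT, r as _rh
Hp=_rh.x
def hood_tgt(x_face,y=0,z0=.012,dyaw=0):
    # tapper face at hood x_face, underside world z0
    rel=np.load("rel.npy"); a=Hp[2]+dyaw
    o=HT((Hp[0],Hp[1],Hp[2]),(x_face-.02,y,0)); P=target(Rn.from_euler("z",a).as_matrix(),[o[0],o[1],z0]); return P@np.linalg.inv(rel)
def tap_now():
    M,s=cur(); P=M@np.load("rel.npy"); c,sn=np.cos(Hp[2]),np.sin(Hp[2]); d=P[:3,3]-[Hp[0],Hp[1],0]
    hx=c*d[0]+sn*d[1]; hy=-sn*d[0]+c*d[1]; e=Rn.from_matrix(P[:3,:3]).as_euler("zyx",degrees=True)
    f=s["force"]; print("t %.2f face_x %.4f y %.4f z0 %.4f yaw-err %.2f pitch %.2f roll %.2f | Fx %.1f Fy %.1f Fz %.1f w %.3f"%(s["clock"],hx+.02*np.cos(np.radians(e[0])-Hp[2]),hy,P[2,3],e[0]-np.degrees(Hp[2]),e[1],e[2],c*f[0]+sn*f[1],-sn*f[0]+c*f[1],f[2],s["width"]))
E
python3 -m creep '[{"translation":[0.01,0,-0.0174],"rot":[0,0,0],"jaw":0.0},{"translation":[0.018,0,-0.0312],"rot":[0,0,0],"jaw":0.0},{"translation":[0.018,0,-0.0312],"rot":[0,0,0],"jaw":0.0},{"translation":[0.018,0,-0.0312],"rot":[0,0,0],"jaw":0.0},{"translation":[0,0,0],"rot":[0,0,0],"jaw":0.0}]' 30
python3 - <<'E'
from plan import *
tap_now(); print(arm.observe()["joints"].round(2))
rows(hood_tgt(-.085,0,.14))
E
```

```text
clock: 5.52
position: [0.4125, 0.2285, 0.2175]
ee_rot: [-2.359, -1.495, -0.642]
force: [0.9, 1.1, -2.4]
width: 0.257
t 5.52 face_x 0.0859 y 0.3796 z0 0.1277 yaw-err 28.95 pitch -0.54 roll 0.12 | Fx 1.4 Fy 0.3 Fz -2.4 w 0.257
[-0.19  0.07 -0.17  2.28 -0.76  0.51 -0.18]
total [-0.2802  0.2302 -0.1767] [-14.14  -0.36  25.26] N 11
row t [-0.0209, 0.0275, -0.0134] rot [-1.29, -0.03, 2.3]
via [0.448 0.133 0.221] via [0.471 0.034 0.224] via [ 0.481 -0.067  0.227]
```

Run:
```python
from plan import *
rows(hood_tgt(-.12,0,.14),12)
```

```text
total [-0.3066  0.2133 -0.1922] [-14.14  -0.36  25.26] N 12
row t [-0.0216, 0.0245, -0.0137] rot [-1.18, -0.03, 2.1]
via [0.442 0.127 0.221] via [0.458 0.022 0.224] via [ 0.461 -0.084  0.227]
```

```bash
python3 -m creep '[{"translation":[-0.0216,0.0245,-0.0137],"rot":[-1.18,-0.03,2.1],"jaw":0.0},{"translation":[-0.0216,0.0245,-0.0137],"rot":[-1.18,-0.03,2.1],"jaw":0.0},{"translation":[-0.0216,0.0245,-0.0137],"rot":[-1.18,-0.03,2.1],"jaw":0.0},{"translation":[-0.0216,0.0245,-0.0137],"rot":[-1.18,-0.03,2.1],"jaw":0.0},{"translation":[-0.0216,0.0245,-0.0137],"rot":[-1.18,-0.03,2.1],"jaw":0.0},{"translation":[-0.0216,0.0245,-0.0137],"rot":[-1.18,-0.03,2.1],"jaw":0.0},{"translation":[-0.0216,0.0245,-0.0137],"rot":[-1.18,-0.03,2.1],"jaw":0.0},{"translation":[-0.0216,0.0245,-0.0137],"rot":[-1.18,-0.03,2.1],"jaw":0.0},{"translation":[-0.0216,0.0245,-0.0137],"rot":[-1.18,-0.03,2.1],"jaw":0.0},{"translation":[-0.0216,0.0245,-0.0137],"rot":[-1.18,-0.03,2.1],"jaw":0.0},{"translation":[-0.0216,0.0245,-0.0137],"rot":[-1.18,-0.03,2.1],"jaw":0.0},{"translation":[-0.0216,0.0245,-0.0137],"rot":[-1.18,-0.03,2.1],"jaw":0.0}]' 30
python3 - <<'E'
from plan import *
import cv2
tap_now(); print(arm.observe()["joints"].round(2))
rows(hood_tgt(-.085,0,.05),8)
for n in ("top","scene"): cv2.imwrite(f"pics/{n}3.png",optics.get_image(n)[:,:,::-1])
a=cv2.imread("pics/top3.png")[110:270,310:510]; b=cv2.imread("pics/scene3.png")[160:320,180:380]
cv2.imwrite("pics/j3.png",cv2.resize(np.hstack([a,b]),(800,320),interpolation=2))
E
```

```text
clock: 6.52
position: [0.4482, -0.192, 0.2237]
ee_rot: [-2.752, -0.884, -0.722]
force: [1.2, 0.4, -2.4]
width: 0.26
t 6.52 face_x -0.1236 y -0.0005 z0 0.1333 yaw-err 0.01 pitch 0.45 roll -0.07 | Fx 1.2 Fy -0.4 Fz -2.4 w 0.260
[ 0.4   0.18  0.29  2.13 -0.77  0.85  0.25]
total [-0.0081 -0.0002  0.0915] [-0.18  0.41 -0.09] N 8
row t [-0.0011, -0.0, 0.0114] rot [-0.02, 0.05, -0.01]
via [ 0.456 -0.186  0.203] via [ 0.463 -0.181  0.182] via [ 0.471 -0.175  0.161]
```

View pics/j3.png

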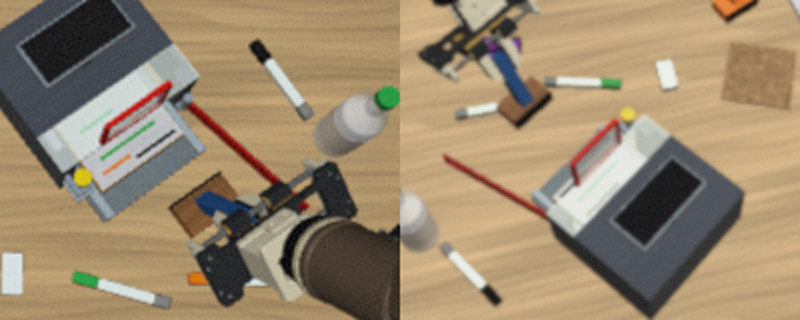

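```bash
python3 -m creep '[{"translation":[-0.0011,0,0.0183],"rot":[-0.03,0.08,-0.02],"jaw":0.0},{"translation":[-0.0011,0,0.0183],"rot":[-0.03,0.08,-0.02],"jaw":0.0},{"translation":[-0.0011,0,0.0183],"rot":[-0.03,0.08,-0.02],"jaw":0.0},{"translation":[-0.0011,0,0.0183],"rot":[-0.03,0.08,-0.02],"jaw":0.0},{"translation":[-0.0011,0,0.0183],"rot":[-0.03,0.08,-0.02],"jaw":0.0},{"translation":[0,0,0],"rot":[0,0,0],"jaw":0.0}]' 30
python3 - <<'E'
from plan import *
tap_now(); print(arm.observe()["joints"].round(2))
rows(hood_tgt(-.07,0,.013),4)
E
```

```text
clock: 7.12
position: [0.4806, -0.1641, 0.1389]
ee_rot: [-2.745, -0.888, -0.727]
force: [-0.1, 0.4, -2.6]
width: 0.258
t 7.12 face_x -0.0805 y 0.0037 z0 0.0488 yaw-err 0.27 pitch 0.24 roll 0.16 | Fx 0.2 Fy 0.3 Fz -2.6 w 0.258
[ 0.4   0.34  0.19  2.21 -1.    0.67  0.45]
total [-0.0088  0.0035  0.0362] [-0.36  0.1   0.1 ] N 4
row t [-0.0022, 0.0008, 0.0091] rot [-0.09, 0.03, 0.02]
via [ 0.483 -0.163  0.13 ] via [ 0.486 -0.162  0.121] via [ 0.488 -0.161  0.112]
```

Run:
```python
from ov import *
# mat fit from image 3: brown-ish darker region vs wood; show crops
t=[]
for n,b in (("top",(215,190,305,280)),("scene",(325,165,415,255))):
    im=crop(cv2.imread(f"pics/{n}3.png"),n,b,4)
    for M,col in ((MAT,(0,255,255)),(np.array([.4225,.2475,np.radians(66)]),(255,0,0))): seg(im,n,M,box(-.065,.065,-.065,.065,.004),col,b,4)
    t.append(im)
cv2.imwrite("pics/mat3.png",np.hstack(t))
```

```text
(no output)
```

View pics/mat3.png

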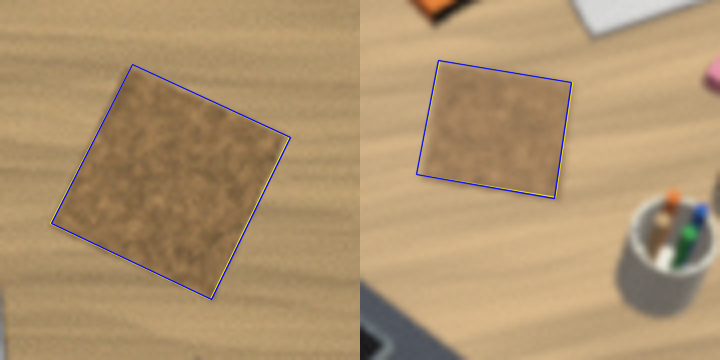

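```bash
python3 -m creep '[{"translation":[-0.0022,0.0008,0.0091],"rot":[-0.09,0.03,0.02],"jaw":0.0},{"translation":[-0.0022,0.0008,0.0091],"rot":[-0.09,0.03,0.02],"jaw":0.0},{"translation":[-0.0022,0.0008,0.0091],"rot":[-0.09,0.03,0.02],"jaw":0.0},{"translation":[-0.0022,0.0008,0.0091],"rot":[-0.09,0.03,0.02],"jaw":0.0},{"translation":[0,0,0],"rot":[0,0,0],"jaw":0.0}]' 30
python3 - <<'E'
from plan import *
tap_now(); print(arm.observe()["joints"].round(2))
rows(hood_tgt(-.05,0,.013),4)
import cv2
for n in ("top","scene"): cv2.imwrite(f"pics/{n}4.png",optics.get_image(n)[:,:,::-1])
a=cv2.imread("pics/top4.png")[130:230,330:450]; b=cv2.imread("pics/scene4.png")[190:290,200:320]
cv2.imwrite("pics/j4.png",cv2.resize(np.hstack([a,b]),(800,333),interpolation=2))
E
```

```text
clock: 7.53
position: [0.4914, -0.1625, 0.1053]
ee_rot: [-2.753, -0.884, -0.738]
force: [-0.3, -1.0, -2.5]
width: 0.259
t 7.53 face_x -0.0705 y -0.0023 z0 0.0153 yaw-err -0.10 pitch -0.19 roll -0.11 | Fx -0.8 Fy -0.6 Fz -2.5 w 0.259
[ 0.42  0.41  0.14  2.22 -1.12  0.6   0.57]
total [ 0.0168 -0.0019  0.0123] [ 0.22 -0.09  0.01] N 4
row t [0.0042, -0.0005, 0.0031] rot [0.05, -0.02, 0.0]
via [ 0.495 -0.159  0.105] via [ 0.499 -0.156  0.104] via [ 0.503 -0.152  0.104]
```

View pics/j4.png

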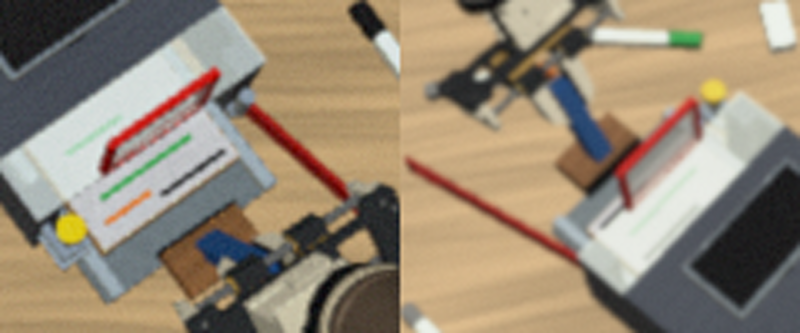

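```bash
cat > ov4.py <<'E'
from ov import *
import plan
def draw(tag,near,out,yoff=0):
    M,s=plan.cur(); P=M@np.load("rel.npy"); a=np.arctan2(P[1,0],P[0,0]); TP=np.array([P[0,3],P[1,3],a]); z0=P[2,3]
    t=[]
    for n,b in (("top",(330,130,450,230)),("scene",(200,190,320,290))):
        im=crop(cv2.imread(f"pics/{n}{tag}.png"),n,b,6)
        seg(im,n,TP,box(-.03,.02,-.04,.04,z0+.024),(0,255,0),b,6)
        seg(im,n,H,box(near,near+.12,-.075+yoff,.075+yoff,.034),(255,128,0),b,6)
        seg(im,n,H,[(0,.078,.022),(-.08,.078,.022)],(0,255,255),b,6);seg(im,n,H,[(0,-.078,.022),(-.08,-.078,.022)],(0,255,255),b,6)
        cv2.imwrite(f"pics/{out}_{n}.png",im)
if __name__=="__main__": draw(sys.argv[1],float(sys.argv[2]),sys.argv[3])
E
python3 ov4.py 4 -.046 o4
```

```text
(no output)
```

View pics/o4_top.png

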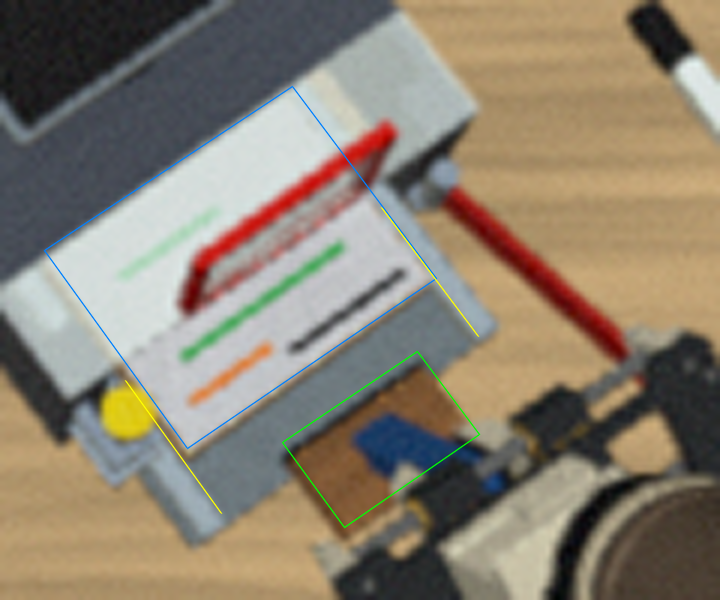

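View pics/o4_scene.png

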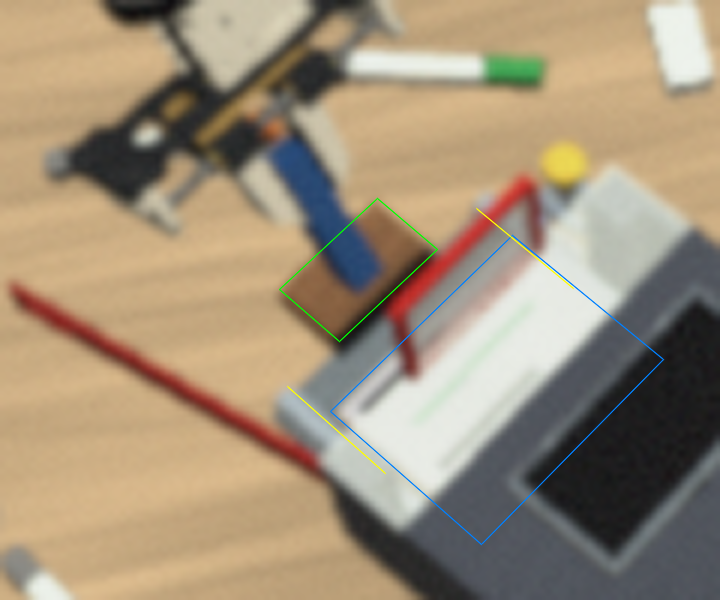

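```bash
python3 -m creep '[{"translation":[0.004,-0.0012,0.0028],"rot":[0,0,0],"jaw":0.0},{"translation":[0.004,-0.0012,0.0028],"rot":[0,0,0],"jaw":0.0},{"translation":[0.004,-0.0012,0.0028],"rot":[0,0,0],"jaw":0.0},{"translation":[0.004,-0.0012,0.0028],"rot":[0,0,0],"jaw":0.0},{"translation":[0.0022,0,0.0013],"rot":[0,0,0],"jaw":0.0},{"translation":[0.0022,0,0.0013],"rot":[0,0,0],"jaw":0.0},{"translation":[0.0022,0,0.0013],"rot":[0,0,0],"jaw":0.0},{"translation":[0.0022,0,0.0013],"rot":[0,0,0],"jaw":0.0}]' 30; python3 -c "
from plan import *
tap_now()"
```

```text
clock: 8.3
position: [0.513, -0.1419, 0.1044]
ee_rot: [-2.754, -0.885, -0.74]
force: [-3.1, -1.5, -2.0]
width: 0.261
t 8.30 face_x -0.0409 y 0.0018 z0 0.0144 yaw-err -0.11 pitch -0.25 roll -0.18 | Fx -3.4 Fy 0.6 Fz -2.0 w 0.261
```

```bash
python3 -m creep '[{"translation":[-0.0052,0,-0.003],"rot":[0,0,0],"jaw":0.0},{"translation":[-0.0052,0,-0.003],"rot":[0,0,0],"jaw":0.0},{"translation":[0,0,0],"rot":[0,0,0],"jaw":0.0}]'
python3 - <<'E'
from plan import *
tap_now()
rows(hood_tgt(-.041,0.003,.013),4)
import cv2
for n in ("top","scene"): cv2.imwrite(f"pics/{n}5.png",optics.get_image(n)[:,:,::-1])
import ov4; ov4.draw("5",-.040,"o5")
E
```

```text
clock: 8.55
position: [0.5024, -0.1501, 0.1043]
ee_rot: [-2.755, -0.882, -0.74]
force: [-0.1, 1.4, -3.4]
width: 0.258
t 8.55 face_x -0.0543 y 0.0011 z0 0.0143 yaw-err -0.21 pitch -0.26 roll -0.20 | Fx 0.7 Fy 1.2 Fz -3.4 w 0.258
total [ 0.011  -0.0013  0.0078] [ 0.37 -0.09 -0.03] N 4
row t [0.0028, -0.0003, 0.002] rot [0.09, -0.02, -0.01]
via [ 0.505 -0.148  0.104] via [ 0.508 -0.146  0.104] via [ 0.51  -0.143  0.103]
```

View pics/o5_top.png

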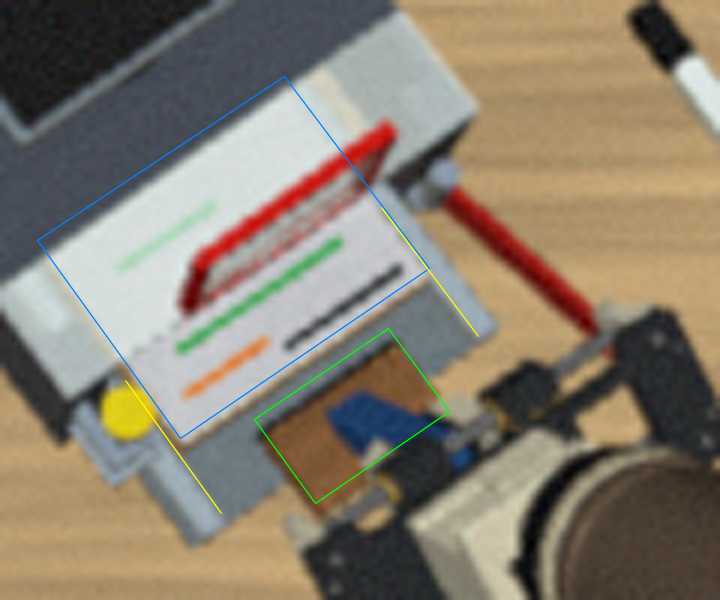

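```bash
python3 -m creep '[{"translation":[0.0035,-0.0005,0.0023],"rot":[0.1,0,0],"jaw":0.0},{"translation":[0.0035,-0.0005,0.0023],"rot":[0.1,0,0],"jaw":0.0},{"translation":[0.0035,-0.0005,0.0023],"rot":[0.1,0,0],"jaw":0.0},{"translation":[0.0024,0,0.0014],"rot":[0,0,0],"jaw":0.0},{"translation":[0.0024,0,0.0014],"rot":[0,0,0],"jaw":0.0},{"translation":[0.0024,0,0.0014],"rot":[0,0,0],"jaw":0.0},{"translation":[0.0024,0,0.0014],"rot":[0,0,0],"jaw":0.0},{"translation":[0,0,0],"rot":[0,0,0],"jaw":0.0}]'; python3 -c "
from plan import *
tap_now()"; python3 -m creep '[{"translation":[-0.0052,0,-0.003],"rot":[0,0,0],"jaw":0.0},{"translation":[-0.0052,0,-0.003],"rot":[0,0,0],"jaw":0.0},{"translation":[0,0,0],"rot":[0,0,0],"jaw":0.0}]'; python3 -c "
from plan import *
tap_now()"
```

```text
clock: 9.32
position: [0.5224, -0.1333, 0.1038]
ee_rot: [-2.748, -0.886, -0.737]
force: [0.3, -0.5, -3.2]
width: 0.259
t 9.32 face_x -0.0283 y 0.0038 z0 0.0138 yaw-err 0.08 pitch -0.15 roll 0.05 | Fx -0.1 Fy -0.5 Fz -3.2 w 0.259
clock: 9.57
position: [0.511, -0.1418, 0.1036]
ee_rot: [-2.75, -0.884, -0.736]
force: [-0.4, -0.1, -1.5]
width: 0.261
t 9.57 face_x -0.0425 y 0.0035 z0 0.0136 yaw-err -0.03 pitch -0.10 roll 0.03 | Fx -0.4 Fy 0.1 Fz -1.5 w 0.261
```

```bash
python3 -m creep '[{"translation":[0.0035,0,0.002],"rot":[0,0,0],"jaw":0.0},{"translation":[0.0035,0,0.002],"rot":[0,0,0],"jaw":0.0},{"translation":[0.0035,0,0.002],"rot":[0,0,0],"jaw":0.0},{"translation":[0.0022,0,0.0013],"rot":[0,0,0],"jaw":0.0},{"translation":[0.0022,0,0.0013],"rot":[0,0,0],"jaw":0.0},{"translation":[0.0022,0,0.0013],"rot":[0,0,0],"jaw":0.0},{"translation":[0.0022,0,0.0013],"rot":[0,0,0],"jaw":0.0}]'; python3 -c "
from plan import *
tap_now()"; python3 -m creep '[{"translation":[-0.0052,0,-0.003],"rot":[0,0,0],"jaw":0.0},{"translation":[-0.0052,0,-0.003],"rot":[0,0,0],"jaw":0.0},{"translation":[0,0,0],"rot":[0,0,0],"jaw":0.0}]'
python3 - <<'E'
from plan import *
tap_now()
import cv2
for n in ("top","scene"): cv2.imwrite(f"pics/{n}6.png",optics.get_image(n)[:,:,::-1])
import ov4; ov4.draw("6",-.019,"o6")
E
```

```text
clock: 10.15
position: [0.5303, -0.1279, 0.1037]
ee_rot: [-2.749, -0.885, -0.737]
force: [-2.3, -2.1, -0.1]
width: 0.261
t 10.15 face_x -0.0187 y 0.0035 z0 0.0137 yaw-err 0.03 pitch -0.13 roll 0.03 | Fx -3.1 Fy -0.3 Fz -0.1 w 0.261
clock: 10.4
position: [0.5194, -0.1357, 0.1035]
ee_rot: [-2.75, -0.884, -0.736]
force: [-0.1, -0.3, -3.7]
width: 0.265
t 10.40 face_x -0.0321 y 0.0035 z0 0.0135 yaw-err -0.01 pitch -0.10 roll 0.03 | Fx -0.3 Fy -0.2 Fz -3.7 w 0.265
```

View pics/o6_top.png

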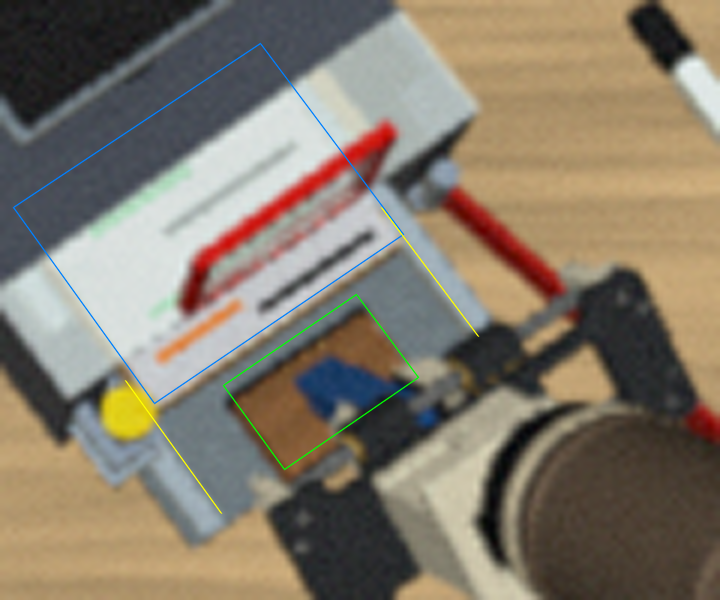

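The panel is advancing squarely; its near edge is now at about −19 mm in the hood frame.

```bash
python3 -m creep '[{"translation":[0.0035,0,0.002],"rot":[0,0,0],"jaw":0.0},{"translation":[0.0035,0,0.002],"rot":[0,0,0],"jaw":0.0},{"translation":[0.0035,0,0.002],"rot":[0,0,0],"jaw":0.0},{"translation":[0.0022,0,0.0013],"rot":[0,0,0],"jaw":0.0},{"translation":[0.0022,0,0.0013],"rot":[0,0,0],"jaw":0.0},{"translation":[0.0022,0,0.0013],"rot":[0,0,0],"jaw":0.0},{"translation":[0.0022,0,0.0013],"rot":[0,0,0],"jaw":0.0}]'; python3 -c "
from plan import *
tap_now()"; python3 -m creep '[{"translation":[-0.0052,0,-0.003],"rot":[0,0,0],"jaw":0.0},{"translation":[-0.0052,0,-0.003],"rot":[0,0,0],"jaw":0.0},{"translation":[0,0,0],"rot":[0,0,0],"jaw":0.0}]'; python3 -c "
from plan import *
tap_now();print(arm.observe()['joints'].round(2))"
```

```text
clock: 11.08
position: [0.5385, -0.1218, 0.1036]
ee_rot: [-2.749, -0.885, -0.736]
force: [-4.3, -1.2, -1.1]
width: 0.262
t 11.08 face_x -0.0085 y 0.0038 z0 0.0136 yaw-err 0.03 pitch -0.12 roll 0.04 | Fx -4.2 Fy 1.6 Fz -1.1 w 0.262
clock: 11.33
position: [0.5279, -0.1297, 0.1035]
ee_rot: [-2.75, -0.884, -0.737]
force: [-0.6, -0.2, -2.7]
width: 0.259
t 11.33 face_x -0.0217 y 0.0034 z0 0.0135 yaw-err -0.02 pitch -0.11 roll 0.03 | Fx -0.6 Fy 0.2 Fz -2.7 w 0.259
[ 0.34  0.42  0.12  2.19 -1.14  0.56  0.5 ]
```

```bash
python3 -m creep '[{"translation":[0.0035,0,0.002],"rot":[0,0,0],"jaw":0.0},{"translation":[0.0035,0,0.002],"rot":[0,0,0],"jaw":0.0},{"translation":[0.0035,0,0.002],"rot":[0,0,0],"jaw":0.0},{"translation":[0.0022,0,0.0013],"rot":[0,0,0],"jaw":0.0},{"translation":[0.0022,0,0.0013],"rot":[0,0,0],"jaw":0.0},{"translation":[0.0022,0,0.0013],"rot":[0,0,0],"jaw":0.0},{"translation":[0.0022,0,0.0013],"rot":[0,0,0],"jaw":0.0}]'; python3 -c "
from plan import *
tap_now()"; python3 -m creep '[{"translation":[-0.0052,0,-0.003],"rot":[0,0,0],"jaw":0.0},{"translation":[-0.0052,0,-0.003],"rot":[0,0,0],"jaw":0.0},{"translation":[0,0,0],"rot":[0,0,0],"jaw":0.0}]'; python3 -c "
from plan import *
tap_now();print(arm.observe()['joints'].round(2))"
```

```text
clock: 11.92
position: [0.5469, -0.1157, 0.1035]
ee_rot: [-2.749, -0.885, -0.737]
force: [-3.4, -1.5, -0.3]
width: 0.256
t 11.92 face_x 0.0019 y 0.0037 z0 0.0135 yaw-err 0.04 pitch -0.12 roll 0.04 | Fx -3.7 Fy 0.8 Fz -0.3 w 0.256
clock: 12.17
position: [0.5362, -0.1237, 0.1034]
ee_rot: [-2.75, -0.884, -0.736]
force: [0.8, -0.3, -3.7]
width: 0.254
t 12.17 face_x -0.0114 y 0.0035 z0 0.0134 yaw-err -0.02 pitch -0.11 roll 0.03 | Fx 0.5 Fy -0.7 Fz -3.7 w 0.254
[ 0.32  0.43  0.11  2.18 -1.14  0.55  0.48]
```

```bash
python3 -m creep '[{"translation":[0.0035,0,0.002],"rot":[0,0,0],"jaw":0.0},{"translation":[0.0035,0,0.002],"rot":[0,0,0],"jaw":0.0},{"translation":[0.0035,0,0.002],"rot":[0,0,0],"jaw":0.0},{"translation":[0.0022,0,0.0013],"rot":[0,0,0],"jaw":0.0},{"translation":[0.0022,0,0.0013],"rot":[0,0,0],"jaw":0.0},{"translation":[0.0022,0,0.0013],"rot":[0,0,0],"jaw":0.0},{"translation":[0.0022,0,0.0013],"rot":[0,0,0],"jaw":0.0}]'; python3 -c "
from plan import *
tap_now()"; python3 -m creep '[{"translation":[-0.0052,0,-0.003],"rot":[0,0,0],"jaw":0.0},{"translation":[-0.0052,0,-0.003],"rot":[0,0,0],"jaw":0.0},{"translation":[0,0,0],"rot":[0,0,0],"jaw":0.0}]'
python3 - <<'E'
from plan import *
tap_now()
import cv2
for n in ("top","scene"): cv2.imwrite(f"pics/{n}7.png",optics.get_image(n)[:,:,::-1])
import ov4; ov4.draw("7",.012,"o7")
E
```

```text
clock: 12.75
position: [0.5553, -0.1097, 0.1035]
ee_rot: [-2.749, -0.885, -0.737]
force: [-2.9, -1.8, -1.9]
width: 0.259
t 12.75 face_x 0.0122 y 0.0038 z0 0.0135 yaw-err 0.04 pitch -0.12 roll 0.04 | Fx -3.4 Fy 0.2 Fz -1.9 w 0.259
clock: 13.0
position: [0.5446, -0.1177, 0.1034]
ee_rot: [-2.75, -0.884, -0.736]
force: [0.1, 0.2, -2.5]
width: 0.258
t 13.00 face_x -0.0012 y 0.0035 z0 0.0134 yaw-err -0.02 pitch -0.11 roll 0.03 | Fx 0.2 Fy 0.1 Fz -2.5 w 0.258
```

View pics/o7_top.png

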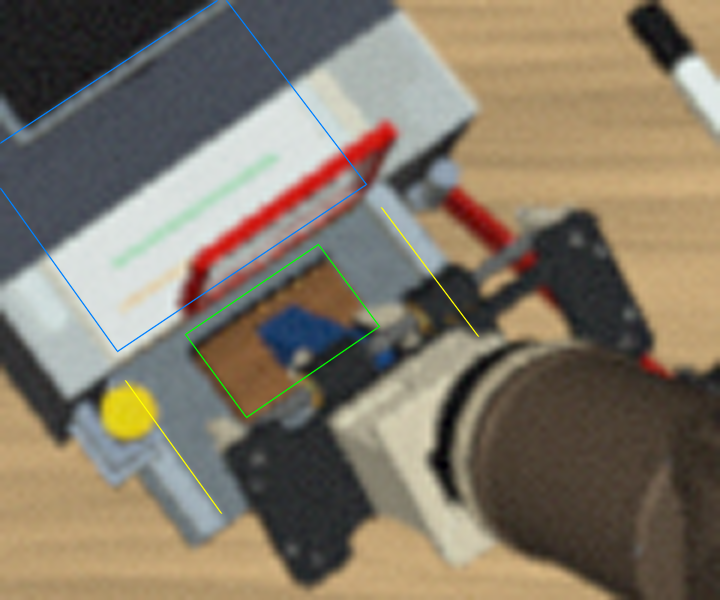

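View pics/o7_scene.png

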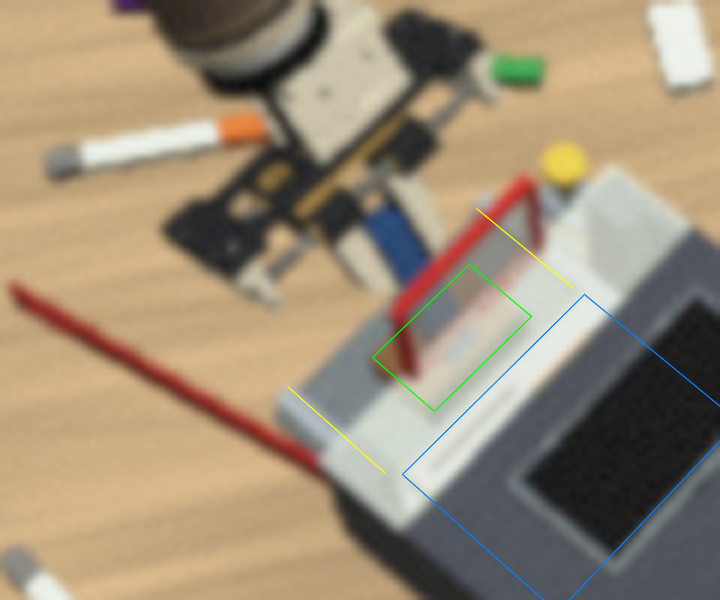

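```bash
python3 -m creep '[{"translation":[0.0035,0,0.002],"rot":[0,0,0],"jaw":0.0},{"translation":[0.0035,0,0.002],"rot":[0,0,0],"jaw":0.0},{"translation":[0.0035,0,0.002],"rot":[0,0,0],"jaw":0.0},{"translation":[0.0017,0,0.001],"rot":[0,0,0],"jaw":0.0},{"translation":[0.0017,0,0.001],"rot":[0,0,0],"jaw":0.0},{"translation":[0.0017,0,0.001],"rot":[0,0,0],"jaw":0.0},{"translation":[0.0017,0,0.001],"rot":[0,0,0],"jaw":0.0},{"translation":[0.0013,0,0.0007],"rot":[0,0,0],"jaw":0.0}]'; python3 -c "
from plan import *
tap_now()"; python3 -m creep '[{"translation":[-0.0052,0,-0.003],"rot":[0,0,0],"jaw":0.0},{"translation":[-0.0052,0,-0.003],"rot":[0,0,0],"jaw":0.0},{"translation":[0,0,0],"rot":[0,0,0],"jaw":0.0}]'
python3 - <<'E'
from plan import *
tap_now()
E
```

```text
clock: 13.77
position: [0.563, -0.1041, 0.1035]
ee_rot: [-2.749, -0.885, -0.737]
force: [-1.0, -1.1, -4.0]
width: 0.258
t 13.77 face_x 0.0217 y 0.0039 z0 0.0135 yaw-err 0.04 pitch -0.12 roll 0.05 | Fx -1.5 Fy -0.3 Fz -4.0 w 0.258
clock: 14.02
position: [0.5523, -0.1122, 0.1035]
ee_rot: [-2.75, -0.884, -0.737]
force: [-0.2, 0.2, -4.0]
width: 0.262
t 14.02 face_x 0.0083 y 0.0034 z0 0.0135 yaw-err -0.02 pitch -0.12 roll 0.03 | Fx -0.0 Fy 0.3 Fz -4.0 w 0.262
```

```bash
python3 -m creep '[{"translation":[0.0035,0,0.002],"rot":[0,0,0],"jaw":0.0},{"translation":[0.0035,0,0.002],"rot":[0,0,0],"jaw":0.0},{"translation":[0.0035,0,0.002],"rot":[0,0,0],"jaw":0.0},{"translation":[0.0013,0,0.00075],"rot":[0,0,0],"jaw":0.0},{"translation":[0.0009,0,0.0005],"rot":[0,0,0],"jaw":0.0},{"translation":[0.0009,0,0.0005],"rot":[0,0,0],"jaw":0.0},{"translation":[0.0009,0,0.0005],"rot":[0,0,0],"jaw":0.0}]'; python3 -c "
from plan import *
tap_now()"; python3 -m creep '[{"translation":[0.0009,0,0.0005],"rot":[0,0,0],"jaw":0.0},{"translation":[0.0009,0,0.0005],"rot":[0,0,0],"jaw":0.0}]'; python3 -c "
from plan import *
tap_now()"
```

```text
clock: 14.6
position: [0.5666, -0.1016, 0.1036]
ee_rot: [-2.749, -0.885, -0.737]
force: [-3.1, -2.1, -0.6]
width: 0.259
t 14.60 face_x 0.0261 y 0.0038 z0 0.0136 yaw-err 0.03 pitch -0.12 roll 0.03 | Fx -3.8 Fy 0.1 Fz -0.6 w 0.259
clock: 14.77
position: [0.5684, -0.1002, 0.1036]
ee_rot: [-2.749, -0.885, -0.737]
force: [-0.1, -2.3, -3.1]
width: 0.26
t 14.77 face_x 0.0284 y 0.0039 z0 0.0136 yaw-err 0.04 pitch -0.12 roll 0.04 | Fx -1.4 Fy -1.8 Fz -3.1 w 0.260
```

```bash
python3 -m creep '[{"translation":[0.0009,0,0.0005],"rot":[0,0,0],"jaw":0.0},{"translation":[0.0009,0,0.0005],"rot":[0,0,0],"jaw":0.0}]'; python3 -c "
from plan import *
tap_now()"; python3 -m creep '[{"translation":[-0.0052,0,-0.003],"rot":[0,0,0],"jaw":0.0},{"translation":[-0.0052,0,-0.003],"rot":[0,0,0],"jaw":0.0},{"translation":[0,0,0],"rot":[0,0,0],"jaw":0.0}]'; python3 -c "
from plan import *
tap_now()"; python3 -m creep '[{"translation":[0.0035,0,0.002],"rot":[0,0,0],"jaw":0.0},{"translation":[0.0035,0,0.002],"rot":[0,0,0],"jaw":0.0},{"translation":[0.0035,0,0.002],"rot":[0,0,0],"jaw":0.0},{"translation":[0.0009,0,0.0005],"rot":[0,0,0],"jaw":0.0}]'; python3 -c "
from plan import *
tap_now()"
```

```text
clock: 14.93
position: [0.5702, -0.0989, 0.1037]
ee_rot: [-2.749, -0.885, -0.737]
force: [-1.7, 0.1, -4.3]
width: 0.262
t 14.93 face_x 0.0306 y 0.0039 z0 0.0137 yaw-err 0.05 pitch -0.13 roll 0.05 | Fx -1.3 Fy 1.0 Fz -4.3 w 0.262
clock: 15.18
position: [0.5595, -0.1071, 0.1038]
ee_rot: [-2.75, -0.884, -0.737]
force: [-0.3, 0.0, -3.5]
width: 0.26
t 15.18 face_x 0.0171 y 0.0034 z0 0.0138 yaw-err -0.02 pitch -0.12 roll 0.03 | Fx -0.3 Fy 0.2 Fz -3.5 w 0.260
clock: 15.52
position: [0.5716, -0.098, 0.1039]
ee_rot: [-2.749, -0.886, -0.737]
force: [-4.0, -2.0, 0.8]
width: 0.261
t 15.52 face_x 0.0323 y 0.0038 z0 0.0140 yaw-err 0.08 pitch -0.15 roll 0.03 | Fx -4.5 Fy 0.7 Fz 0.8 w 0.261
```

```bash
for i in 1; do python3 -m creep '[{"translation":[0.0007,0,0.0005],"rot":[0,0,0],"jaw":0.0},{"translation":[0.0007,0,0.0005],"rot":[0,0,0],"jaw":0.0}]'; done >/dev/null; python3 -c "
from plan import *
tap_now()"; python3 -m creep '[{"translation":[0.0007,0,0.0005],"rot":[0,0,0],"jaw":0.0},{"translation":[0.0007,0,0.0005],"rot":[0,0,0],"jaw":0.0}]' >/dev/null;  python3 -c "
from plan import *
tap_now()"
```

```text
t 15.68 face_x 0.0325 y 0.0037 z0 0.0134 yaw-err 0.02 pitch -0.09 roll 0.00 | Fx -8.2 Fy -0.2 Fz 2.5 w 0.263
t 15.85 face_x 0.0334 y 0.0034 z0 0.0131 yaw-err -0.03 pitch -0.07 roll -0.02 | Fx -10.5 Fy 0.7 Fz 2.9 w 0.260
```

```bash
python3 -m creep '[{"translation":[0.0005,0,0.0003],"rot":[0,0,0],"jaw":0.0},{"translation":[0,0,0],"rot":[0,0,0],"jaw":0.0}]' >/dev/null;  python3 -c "
from plan import *
tap_now()"; python3 -m creep '[{"translation":[-0.0035,0,-0.002],"rot":[0,0,0],"jaw":0.0},{"translation":[-0.0052,0,-0.003],"rot":[0,0,0],"jaw":0.0},{"translation":[-0.0052,0,-0.003],"rot":[0,0,0],"jaw":0.0},{"translation":[0,0,0],"rot":[0,0,0],"jaw":0.0}]'
python3 - <<'E'
from plan import *
tap_now()
import cv2
for n in ("top","scene"): cv2.imwrite(f"pics/{n}8.png",optics.get_image(n)[:,:,::-1])
import ov4; ov4.draw("8",.0325,"o8")
E
```

```text
t 16.02 face_x 0.0341 y 0.0033 z0 0.0131 yaw-err -0.03 pitch -0.07 roll -0.02 | Fx -9.2 Fy 0.9 Fz 2.4 w 0.259
clock: 16.35
position: [0.5603, -0.1064, 0.1034]
ee_rot: [-2.75, -0.884, -0.736]
force: [0.3, 0.3, -3.1]
width: 0.256
t 16.35 face_x 0.0182 y 0.0035 z0 0.0134 yaw-err -0.02 pitch -0.11 roll 0.03 | Fx 0.4 Fy 0.1 Fz -3.1 w 0.256
```

View pics/o8_top.png

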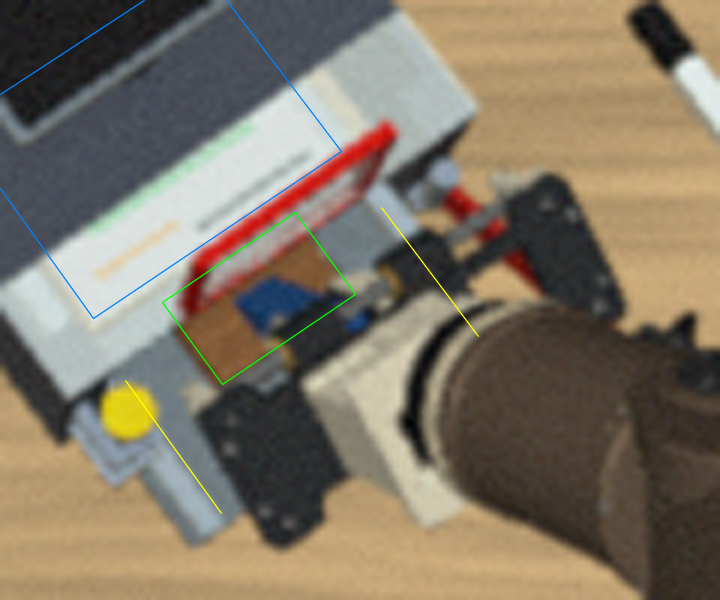

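View pics/o8_scene.png

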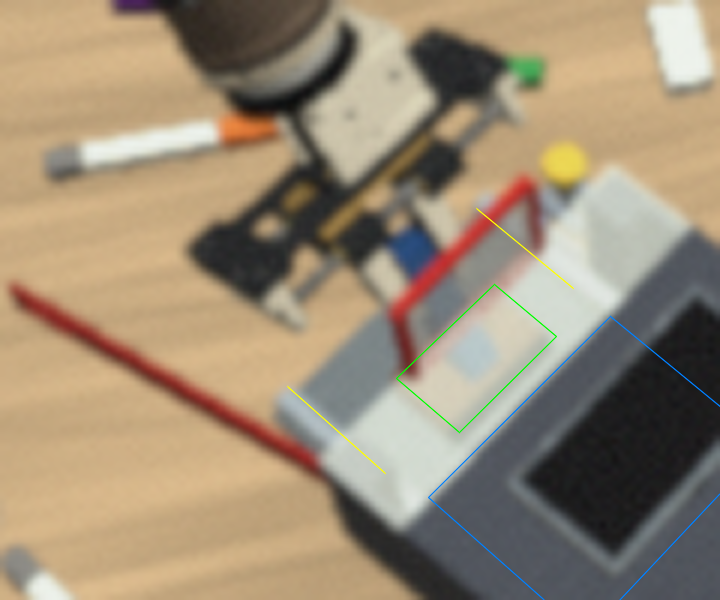

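```bash
python3 -m creep '[{"translation":[0.0035,0,0.002],"rot":[0,0,0],"jaw":0.0},{"translation":[0.0035,0,0.002],"rot":[0,0,0],"jaw":0.0},{"translation":[0.002,0,0.0012],"rot":[0,0,0],"jaw":0.0},{"translation":[0.0009,0,0.0005],"rot":[0,0,0],"jaw":0.0},{"translation":[0.0009,0,0.0005],"rot":[0,0,0],"jaw":0.0}]' >/dev/null;  python3 -c "
from plan import *
tap_now()";python3 -m creep '[{"translation":[0.0009,0,0.0005],"rot":[0,0,0],"jaw":0.0},{"translation":[0.0009,0,0.0005],"rot":[0,0,0],"jaw":0.0}]' >/dev/null;  python3 -c "
from plan import *
tap_now()"; python3 -m creep '[{"translation":[0.0009,0,0.0005],"rot":[0,0,0],"jaw":0.0},{"translation":[0.0009,0,0.0005],"rot":[0,0,0],"jaw":0.0}]' >/dev/null;  python3 -c "
from plan import *
tap_now()"
```

```text
t 16.87 face_x 0.0326 y 0.0040 z0 0.0136 yaw-err 0.09 pitch -0.15 roll 0.05 | Fx -0.5 Fy 0.3 Fz -2.5 w 0.261
t 17.03 face_x 0.0340 y 0.0038 z0 0.0135 yaw-err 0.04 pitch -0.13 roll 0.03 | Fx -6.1 Fy 0.7 Fz 0.8 w 0.259
t 17.20 face_x 0.0343 y 0.0035 z0 0.0131 yaw-err -0.03 pitch -0.06 roll -0.02 | Fx -8.9 Fy 0.5 Fz 3.3 w 0.263
```

The contact test gave a firm 6 → 9 N with almost no travel at about 33 mm inside, within the expected 28–38 mm, so the panel is home. Now I withdraw.

```bash
python3 -m creep '[{"translation":[-0.0052,0,-0.003],"rot":[0,0,0],"jaw":0.0},{"translation":[-0.0121,0,-0.0075],"rot":[0,0,0],"jaw":0.0},{"translation":[-0.0208,0,-0.0125],"rot":[0,0,0],"jaw":0.0},{"translation":[-0.0208,0,-0.0125],"rot":[0,0,0],"jaw":0.0},{"translation":[-0.0208,0,-0.0125],"rot":[0,0,0],"jaw":0.0},{"translation":[-0.0208,0,-0.0125],"rot":[0,0,0],"jaw":0.0},{"translation":[-0.0104,0,-0.007],"rot":[0,0,0],"jaw":0.0},{"translation":[0.018,0,-0.0312],"rot":[0,0,0],"jaw":0.0},{"translation":[0.018,0,-0.0312],"rot":[0,0,0],"jaw":0.0},{"translation":[0.018,0,-0.0312],"rot":[0,0,0],"jaw":0.0},{"translation":[0.01,0,-0.0174],"rot":[0,0,0],"jaw":0.0}]'
python3 - <<'E'
from plan import *
tap_now(); print(arm.observe()["joints"].round(2))
rel=np.load("rel.npy"); a=np.radians(52)
P=target(Rn.from_euler("z",a).as_matrix(),[.4225+.003*np.cos(a),.2478+.003*np.sin(a),.125]); rows(P@np.linalg.inv(rel),12)
E
```

```text
clock: 18.12
position: [0.4701, -0.1726, 0.2384]
ee_rot: [-2.75, -0.886, -0.741]
force: [0.9, 0.2, -2.4]
width: 0.258
t 18.12 face_x -0.0935 y 0.0019 z0 0.1485 yaw-err 0.01 pitch -0.31 roll -0.05 | Fx 0.9 Fy -0.4 Fz -2.4 w 0.258
[ 0.34  0.17  0.27  2.11 -0.76  0.84  0.18]
total [ 0.1388 -0.3585  0.1072] [  8.39  -0.24 -14.08] N 12
row t [0.0149, -0.0278, 0.0109] rot [0.7, -0.02, -1.17]
via [ 0.464 -0.073  0.233] via [0.45  0.026 0.227] via [0.43  0.124 0.221]
```

```bash
python3 -m creep '[{"translation":[0.0149,-0.0278,0.0109],"rot":[0.7,-0.02,-1.17],"jaw":0.0},{"translation":[0.0149,-0.0278,0.0109],"rot":[0.7,-0.02,-1.17],"jaw":0.0},{"translation":[0.0149,-0.0278,0.0109],"rot":[0.7,-0.02,-1.17],"jaw":0.0},{"translation":[0.0149,-0.0278,0.0109],"rot":[0.7,-0.02,-1.17],"jaw":0.0},{"translation":[0.0149,-0.0278,0.0109],"rot":[0.7,-0.02,-1.17],"jaw":0.0},{"translation":[0.0149,-0.0278,0.0109],"rot":[0.7,-0.02,-1.17],"jaw":0.0},{"translation":[0.0149,-0.0278,0.0109],"rot":[0.7,-0.02,-1.17],"jaw":0.0},{"translation":[0.0149,-0.0278,0.0109],"rot":[0.7,-0.02,-1.17],"jaw":0.0},{"translation":[0.0149,-0.0278,0.0109],"rot":[0.7,-0.02,-1.17],"jaw":0.0},{"translation":[0.0149,-0.0278,0.0109],"rot":[0.7,-0.02,-1.17],"jaw":0.0},{"translation":[0.0149,-0.0278,0.0109],"rot":[0.7,-0.02,-1.17],"jaw":0.0},{"translation":[0.0149,-0.0278,0.0109],"rot":[0.7,-0.02,-1.17],"jaw":0.0}]'
cat > place.py <<'E'
from plan import *
import sys
rel=np.load("rel.npy")
def go(z,N,yaw=52):
    M,s=cur(); Q=M@rel; e=Rn.from_matrix(Q[:3,:3]).as_euler("zyx",degrees=True); print("tap",Q[:3,3].round(4),e.round(2),"F",s["force"].round(1),"j",s["joints"].round(2),s["width"])
    a=np.radians(yaw); P=target(Rn.from_euler("z",a).as_matrix(),[.4225+.003*np.cos(a),.2478+.003*np.sin(a),z]); rows(P@np.linalg.inv(rel),N)
go(float(sys.argv[1]),int(sys.argv[2]))
E
python3 place.py .05 4
```

```text
clock: 19.12
position: [0.4005, 0.2226, 0.2123]
ee_rot: [-2.541, -1.242, -0.675]
force: [0.1, -0.8, -3.1]
width: 0.26
tap [0.4223 0.2531 0.1222] [52.11  0.18  0.16] F [ 0.1 -0.8 -3.1] j [-0.23  0.02 -0.21  2.36 -0.67  0.37 -0.52] 0.26026496039905755
total [-0.0369  0.0035  0.0621] [-0.26 -0.01 -0.03] N 4
row t [-0.0092, 0.0008, 0.0155] rot [-0.07, -0.0, -0.01]
via [0.401 0.222 0.194] via [0.401 0.221 0.176] via [0.402 0.221 0.158]
```

```bash
python3 -m creep '[{"translation":[-0.0074,0.0007,0.0124],"rot":[-0.05,0,0],"jaw":0.0},{"translation":[-0.0074,0.0007,0.0124],"rot":[-0.05,0,0],"jaw":0.0},{"translation":[-0.0074,0.0007,0.0124],"rot":[-0.05,0,0],"jaw":0.0},{"translation":[-0.0074,0.0007,0.0124],"rot":[-0.05,0,0],"jaw":0.0},{"translation":[-0.0074,0.0007,0.0124],"rot":[-0.05,0,0],"jaw":0.0},{"translation":[0,0,0],"rot":[0,0,0],"jaw":0.0}]'; python3 place.py .0055 6
```

```text
clock: 19.62
position: [0.402, 0.2175, 0.1379]
ee_rot: [-2.547, -1.239, -0.673]
force: [-0.6, -0.4, -3.3]
width: 0.253
tap [0.4239 0.2475 0.0477] [ 5.187e+01  2.200e-01 -4.000e-02] F [-0.6 -0.4 -3.3] j [-0.05  0.2  -0.43  2.44 -1.24  0.15  0.08] 0.253427924990452
total [-0.0192 -0.0012  0.0378] [-0.07  0.16 -0.19] N 6
row t [-0.0032, -0.0002, 0.0063] rot [-0.01, 0.03, -0.03]
via [0.402 0.218 0.127] via [0.402 0.219 0.117] via [0.402 0.219 0.106]
```

```bash
sed -i 's/^go(.*/go(float(sys.argv[1]),int(sys.argv[2]),float(sys.argv[3]))/' place.py; python3 place.py .075 6 88
```

```text
tap [0.4239 0.2475 0.0477] [ 5.187e+01  2.200e-01 -4.000e-02] F [-0.6 -0.4 -3.3] j [-0.05  0.2  -0.43  2.44 -1.24  0.15  0.08] 0.253427924990452
total [ 0.0217  0.0184 -0.0191] [ 1.785e+01  1.000e-02 -3.141e+01] N 6
row t [0.0029, 0.0034, -0.0036] rot [2.98, 0.0, -5.24]
via [0.407 0.215 0.145] via [0.412 0.214 0.151] via [0.417 0.213 0.158]
```

```bash
python3 -m creep '[{"translation":[0.0029,0.0034,-0.0036],"rot":[2.98,0,-5.24],"jaw":0.0},{"translation":[0.0029,0.0034,-0.0036],"rot":[2.98,0,-5.24],"jaw":0.0},{"translation":[0.0029,0.0034,-0.0036],"rot":[2.98,0,-5.24],"jaw":0.0},{"translation":[0.0029,0.0034,-0.0036],"rot":[2.98,0,-5.24],"jaw":0.0},{"translation":[0.0029,0.0034,-0.0036],"rot":[2.98,0,-5.24],"jaw":0.0},{"translation":[0.0029,0.0034,-0.0036],"rot":[2.98,0,-5.24],"jaw":0.0},{"translation":[0,0,0],"rot":[0,0,0],"jaw":0.0}]'; python3 place.py .02 5 88
```

```text
clock: 20.2
position: [0.4264, 0.2126, 0.1684]
ee_rot: [-1.962, -1.904, -0.524]
force: [1.7, 0.4, -2.8]
width: 0.257
tap [0.427  0.2498 0.0782] [88.17 -0.32 -0.16] F [ 1.7  0.4 -2.8] j [ 0.01  0.29 -0.27  2.17 -0.72  0.67  0.3 ] 0.2567236627076283
total [-0.0284 -0.0042  0.0509] [0.2  0.15 0.31] N 5
row t [-0.0057, -0.0008, 0.0102] rot [0.04, 0.03, 0.06]
via [0.425 0.213 0.154] via [0.424 0.213 0.139] via [0.423 0.213 0.125]
```

```bash
python3 -m creep '[{"translation":[-0.0057,-0.0008,0.0102],"rot":[0.04,0.03,0.06],"jaw":0.0},{"translation":[-0.0057,-0.0008,0.0102],"rot":[0.04,0.03,0.06],"jaw":0.0},{"translation":[-0.0057,-0.0008,0.0102],"rot":[0.04,0.03,0.06],"jaw":0.0},{"translation":[-0.0057,-0.0008,0.0102],"rot":[0.04,0.03,0.06],"jaw":0.0},{"translation":[-0.0057,-0.0008,0.0102],"rot":[0.04,0.03,0.06],"jaw":0.0},{"translation":[0,0,0],"rot":[0,0,0],"jaw":0.0}]'; python3 place.py .0055 4 88
python3 - <<'E'
from plan import *
import cv2
M,s=cur()
from ov import *
for n in ("top","scene"): cv2.imwrite(f"pics/{n}9.png",optics.get_image(n)[:,:,::-1])
P=M@np.load("rel.npy"); TP=np.array([P[0,3],P[1,3],np.arctan2(P[1,0],P[0,0])]); t=[]
for n,b in (("top",(215,190,315,280)),("scene",(325,165,425,255))):
    im=crop(cv2.imread(f"pics/{n}9.png"),n,b,4)
    seg(im,n,MAT,box(-.065,.065,-.065,.065,.004),(0,255,255),b,4)
    seg(im,n,TP,box(-.03,.02,-.04,.04,P[2,3]+.024),(0,255,0),b,4)
    t.append(im)
cv2.imwrite("pics/j9.png",np.hstack(t))
E
```

```text
clock: 20.7
position: [0.4176, 0.2141, 0.1072]
ee_rot: [-1.967, -1.888, -0.516]
force: [-1.3, 0.1, -2.6]
width: 0.263
tap [0.4174 0.2515 0.0171] [8.771e+01 3.600e-01 1.000e-02] F [-1.3  0.1 -2.6] j [ 0.04  0.4  -0.32  2.24 -0.83  0.53  0.44] 0.26320025091127625
total [-0.0062  0.005   0.0098] [-0.17 -0.   -0.43] N 4
row t [-0.0016, 0.0012, 0.0024] rot [-0.04, -0.0, -0.11]
via [0.419 0.214 0.104] via [0.42  0.214 0.101] via [0.421 0.214 0.098]
```

View pics/j9.png

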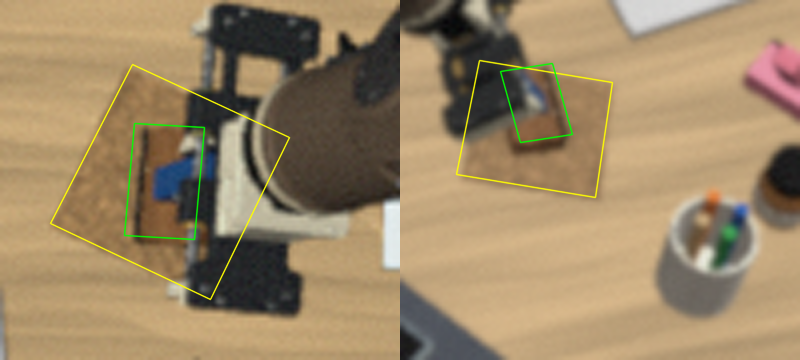

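```bash
python3 -m creep '[{"translation":[-0.0007,0.0012,0.003],"rot":[-0.04,0,-0.11],"jaw":0.0},{"translation":[-0.0007,0.0012,0.003],"rot":[-0.04,0,-0.11],"jaw":0.0},{"translation":[-0.0007,0.0012,0.003],"rot":[-0.04,0,-0.11],"jaw":0.0},{"translation":[-0.0007,0.0012,0.003],"rot":[-0.04,0,-0.11],"jaw":0.0},{"translation":[0,0,0],"rot":[0,0,0],"jaw":0.0}]'; sed -i 's/+.003\*np/+.007*np/g' place.py; python3 place.py .004 2 88
```

```text
clock: 21.22
position: [0.4246, 0.2183, 0.097]
ee_rot: [-1.958, -1.9, -0.528]
force: [0.2, 0.5, -2.5]
width: 0.26
tap [0.425  0.2561 0.0071] [88.18 -0.24  0.18] F [ 0.2  0.5 -2.5] j [ 0.05  0.43 -0.34  2.23 -0.85  0.5   0.47] 0.2595475860058398
total [-0.0024 -0.002   0.002 ] [ 0.12 -0.18  0.27] N 2
row t [-0.0012, -0.001, 0.001] rot [0.06, -0.09, 0.14]
via [0.424 0.218 0.096] via [0.424 0.218 0.096] via [0.423 0.218 0.095]
```

```bash
python3 -m creep '[{"translation":[-0.0012,-0.001,0.001],"rot":[0.06,-0.09,0.14],"jaw":0.0},{"translation":[-0.0012,-0.001,0.001],"rot":[0.06,-0.09,0.14],"jaw":0.0},{"translation":[0,0,0],"rot":[0,0,0],"jaw":0.0}]'; python3 place.py .003 2 88
```

```text
clock: 21.47
position: [0.4244, 0.2169, 0.0954]
ee_rot: [-1.965, -1.896, -0.526]
force: [-0.5, -11.2, 20.4]
width: 0.261
tap [0.4249 0.2543 0.0054] [ 8.788e+01 -1.800e-01  2.000e-02] F [ -0.5 -11.2  20.4] j [ 0.05  0.43 -0.34  2.24 -0.85  0.49  0.47] 0.2612882732309446
total [-0.0008 -0.0018  0.0023] [ 0.21 -0.03 -0.02] N 2
row t [-0.0004, -0.0009, 0.0011] rot [0.11, -0.01, -0.01]
via [0.424 0.217 0.095] via [0.423 0.217 0.094] via [0.423 0.217 0.094]
```

```bash
python3 -m creep '[{"translation":[0.0006,0,-0.001],"rot":[0,0,0],"jaw":0.0},{"translation":[0,0,0],"rot":[0,0,0],"jaw":0.0}]'; python3 -m creep '[{"translation":[0,0,0],"rot":[0,0,0],"jaw":0.05},{"translation":[0,0,0],"rot":[0,0,0],"jaw":0.05},{"translation":[0,0,0],"rot":[0,0,0],"jaw":0.05},{"translation":[0,0,0],"rot":[0,0,0],"jaw":0.05}]'
```

```text
clock: 21.63
position: [0.423, 0.2172, 0.0956]
ee_rot: [-1.964, -1.897, -0.523]
force: [-0.1, -5.1, 7.2]
width: 0.257
clock: 21.97
position: [0.422, 0.2175, 0.0951]
ee_rot: [-1.962, -1.897, -0.52]
force: [0.1, -1.0, -0.5]
width: 0.499
```

```bash
python3 -m creep '[{"translation":[0,0,-0.02],"rot":[0,0,0],"jaw":0.05},{"translation":[0,0,-0.035],"rot":[0,0,0],"jaw":0.05},{"translation":[0,0,-0.035],"rot":[0,0,0],"jaw":0.05},{"translation":[0.02,0,-0.0346],"rot":[0,0,0],"jaw":0.05}]'
python3 - <<'E'
from plan import *
from ov import *
for n in ("top","scene"): cv2.imwrite(f"pics/{n}10.png",optics.get_image(n)[:,:,::-1])
t=[]
for n,b in (("top",(215,190,315,280)),("scene",(325,165,425,255))):
    im=crop(cv2.imread(f"pics/{n}10.png"),n,b,4)
    seg(im,n,MAT,box(-.065,.065,-.065,.065,.004),(0,255,255),b,4)
    for TP in (np.array([.4228,.2508,np.radians(88)]),):
        seg(im,n,TP,box(-.03,.02,-.04,.04,.028),(0,255,0),b,4)
        seg(im,n,TP,box(-.03,.02,-.04,.04,.004),(0,128,0),b,4)
    t.append(im)
cv2.imwrite("pics/j10.png",np.hstack(t))
E
```

```text
clock: 22.3
position: [0.4201, 0.1693, 0.2127]
ee_rot: [-1.967, -1.893, -0.516]
force: [1.7, -0.8, -0.3]
width: 0.546
```

View pics/j10.png

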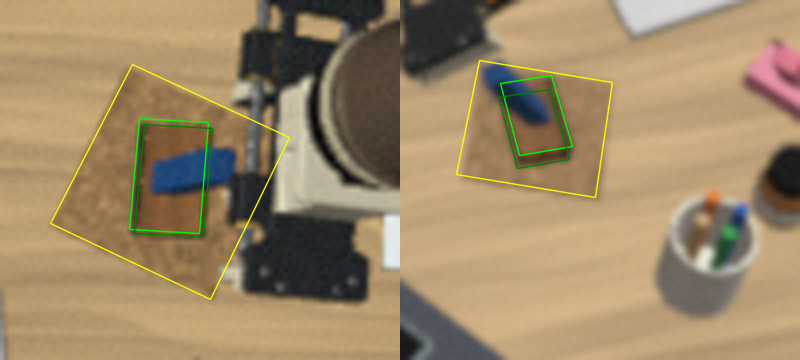

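The tapper stands upright, centred on the mat to within a few millimetres. Next is the bar: I'll push it with closed fingers from its right side, starting with the tool vertical to avoid the bottle and tilting back near the mouth.

```bash
cat > bar.py <<'E'
from plan import *
import sys
def tgt(th,r,off,z,yawrel,tilt,dx=0):
    hx=-.008-r*np.sin(th)-off*np.cos(th); hy=-.104+r*np.cos(th)-off*np.sin(th)
    p=HT(tuple(Hp),(hx+dx,hy,z)); return target(tool(Hp[2]+np.radians(yawrel),tilt),p)
def st():
    M,s=cur(); c,sn=np.cos(Hp[2]),np.sin(Hp[2]); d=M[:3,3]-[Hp[0],Hp[1],0]; f=s["force"]
    print("t %.2f TCP hood %.4f %.4f %.4f"%(s["clock"],c*d[0]+sn*d[1],-sn*d[0]+c*d[1],d[2]),"F hood %.1f %.1f %.1f"%(c*f[0]+sn*f[1],-sn*f[0]+c*f[1],f[2]),"j",s["joints"].round(2),"w",round(s["width"],3))
if __name__=="__main__":
    a=list(map(float,sys.argv[1:7])); N=int(sys.argv[7]) if len(sys.argv)>7 else None
    st(); rows(tgt(*a),N)
E
python3 bar.py 1.763 .11 .03 .30 80 0
```

```text
t 22.40 TCP hood 0.0119 0.3086 0.2182 F hood 0.3 -0.0 -0.8 j [ 0.07  0.2  -0.22  2.13 -0.66  0.84  0.28] w 0.543
total [-0.342   0.1861 -0.2905] [  7.48 -29.3  -26.89] N 13
row t [-0.0339, 0.0068, -0.0162] rot [0.58, -2.25, -2.07]
via [0.447 0.051 0.215] via [ 0.483 -0.067  0.228] via [ 0.533 -0.177  0.256]
```

```bash
python3 -m creep '[{"translation":[0.0175,0,-0.03],"rot":[0,0,0],"jaw":0.0},{"translation":[0.0175,0,-0.03],"rot":[0,0,0],"jaw":0.0}]' 20;  python3 bar.py 1.763 .11 .03 .30 80 0
```

```text
clock: 22.57
position: [0.4198, 0.1729, 0.2824]
ee_rot: [-1.962, -1.895, -0.516]
force: [1.2, 0.2, 0.1]
width: 0.446
t 22.57 TCP hood 0.0090 0.3113 0.2824 F hood 1.1 -0.5 0.1 j [ 0.07  0.11 -0.2   2.04 -0.6   0.99  0.17] w 0.446
total [-0.374   0.1887 -0.2366] [  6.78 -29.38 -26.96] N 13
row t [-0.0353, 0.0069, -0.0115] rot [0.52, -2.26, -2.07]
via [0.443 0.054 0.263] via [ 0.481 -0.063  0.26 ] via [ 0.531 -0.174  0.272]
```

```bash
python3 -m creep '[{"translation":[-0.0353,0.0069,-0.0115],"rot":[0.52,-2.26,-2.07],"jaw":0.0},{"translation":[-0.0353,0.0069,-0.0115],"rot":[0.52,-2.26,-2.07],"jaw":0.0},{"translation":[-0.0353,0.0069,-0.0115],"rot":[0.52,-2.26,-2.07],"jaw":0.0},{"translation":[-0.0353,0.0069,-0.0115],"rot":[0.52,-2.26,-2.07],"jaw":0.0},{"translation":[-0.0353,0.0069,-0.0115],"rot":[0.52,-2.26,-2.07],"jaw":0.0},{"translation":[-0.0353,0.0069,-0.0115],"rot":[0.52,-2.26,-2.07],"jaw":0.0},{"translation":[-0.0353,0.0069,-0.0115],"rot":[0.52,-2.26,-2.07],"jaw":0.0},{"translation":[-0.0353,0.0069,-0.0115],"rot":[0.52,-2.26,-2.07],"jaw":0.0},{"translation":[-0.0353,0.0069,-0.0115],"rot":[0.52,-2.26,-2.07],"jaw":0.0},{"translation":[-0.0353,0.0069,-0.0115],"rot":[0.52,-2.26,-2.07],"jaw":0.0},{"translation":[-0.0353,0.0069,-0.0115],"rot":[0.52,-2.26,-2.07],"jaw":0.0},{"translation":[-0.0353,0.0069,-0.0115],"rot":[0.52,-2.26,-2.07],"jaw":0.0}]' 20;  python3 bar.py 1.763 .11 .032 .30 80 0; python3 bar.py 1.763 .11 .032 .12 80 0
python3 - <<'E'
from plan import *
import cv2
for n in ("top","scene"): cv2.imwrite(f"pics/{n}11.png",optics.get_image(n)[:,:,::-1])
a=cv2.imread("pics/top11.png")[60:260,310:510]; b=cv2.imread("pics/scene11.png")[160:360,150:350]
cv2.imwrite("pics/j11.png",cv2.resize(np.hstack([a,b]),(800,400),interpolation=2))
E
```

```text
clock: 23.57
position: [0.5755, -0.2462, 0.2898]
ee_rot: [-1.706, -2.606, -0.046]
force: [0.8, 0.8, 0.6]
width: 0.01
t 23.57 TCP hood -0.1084 -0.1200 0.2898 F hood 1.1 0.2 0.6 j [ 0.32  0.42  0.03  1.48 -0.05  1.27  0.77] w 0.01
total [-0.0355  0.0063 -0.0115] [ 0.63 -2.18 -2.02] N 1
row t [-0.0355, 0.0063, -0.0115] rot [0.63, -2.18, -2.02]
via [ 0.58  -0.254  0.292] via [ 0.585 -0.262  0.295] via [ 0.59  -0.269  0.297] 
t 23.57 TCP hood -0.1084 -0.1200 0.2898 F hood 1.1 0.2 0.6 j [ 0.32  0.42  0.03  1.48 -0.05  1.27  0.77] w 0.01
total [-0.0424  0.0044  0.1683] [ 0.63 -2.18 -2.02] N 5
row t [-0.008, 0.0009, 0.0338] rot [0.13, -0.44, -0.4]
via [ 0.58  -0.253  0.247] via [ 0.585 -0.261  0.205] via [ 0.59  -0.268  0.162]
```

View pics/j11.png

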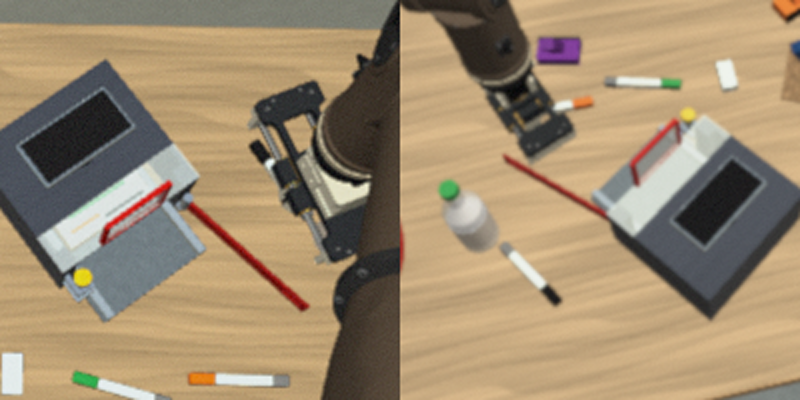

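```bash
python3 -m creep '[{"translation":[-0.014,0.0015,0.0338],"rot":[0.13,-0.44,-0.4],"jaw":0.0},{"translation":[-0.014,0.0015,0.0338],"rot":[0.13,-0.44,-0.4],"jaw":0.0},{"translation":[-0.008,0.0009,0.0338],"rot":[0.13,-0.44,-0.4],"jaw":0.0},{"translation":[-0.004,0,0.0338],"rot":[0.13,-0.44,-0.4],"jaw":0.0},{"translation":[0,0,0.0338],"rot":[0.13,-0.44,-0.4],"jaw":0.0},{"translation":[0,0,0],"rot":[0,0,0],"jaw":0.0}]' 20;  python3 bar.py 1.763 .11 .032 .045 80 0
python3 - <<'E'
from plan import *
import cv2
for n in ("top","scene"): cv2.imwrite(f"pics/{n}12.png",optics.get_image(n)[:,:,::-1])
a=cv2.imread("pics/top12.png")[60:260,310:510]; b=cv2.imread("pics/scene12.png")[160:360,150:350]
cv2.imwrite("pics/j12.png",cv2.resize(np.hstack([a,b]),(800,400),interpolation=2))
E
```

```text
clock: 24.17
position: [0.5903, -0.2727, 0.1128]
ee_rot: [-1.669, -2.648, 0.001]
force: [-0.9, 1.4, -1.2]
width: 0.007
t 24.17 TCP hood -0.1118 -0.1503 0.1128 F hood 0.1 1.7 -1.2 j [ 0.34  0.6   0.02  1.63 -0.02  0.92  0.81] w 0.007
total [-0.0064  0.0034  0.0677] [-0.37 -0.54 -0.05] N 2
row t [-0.0031, 0.0017, 0.0339] rot [-0.18, -0.27, -0.03]
via [ 0.592 -0.274  0.096] via [ 0.593 -0.275  0.079] via [ 0.594 -0.276  0.062]
```

View pics/j12.png

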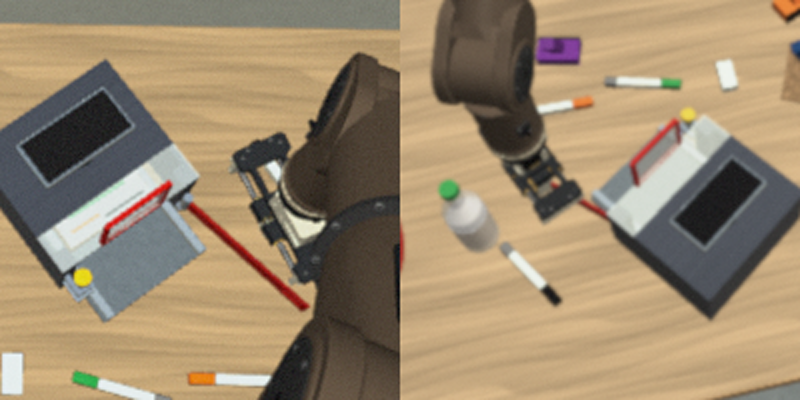

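```bash
python3 -m creep '[{"translation":[-0.0022,0.001,0.0225],"rot":[-0.12,-0.18,0],"jaw":0.0},{"translation":[-0.0022,0.001,0.0225],"rot":[-0.12,-0.18,0],"jaw":0.0},{"translation":[-0.0022,0.001,0.0225],"rot":[-0.12,-0.18,0],"jaw":0.0},{"translation":[0,0,0],"rot":[0,0,0],"jaw":0.0}]' 20;  python3 bar.py 1.5 .11 .013 .045 75 0
```

```text
clock: 24.6
position: [0.5999, -0.28, 0.0518]
ee_rot: [1.672, 2.648, 0.002]
force: [-0.6, 0.0, 0.5]
width: 0.006
t 24.60 TCP hood -0.1083 -0.1617 0.0518 F hood -0.5 0.3 0.5 j [ 0.34  0.68  0.02  1.67 -0.02  0.79  0.82] w 0.006
total [ 0.0499 -0.0195  0.0063] [0.39 0.42 4.85] N 2
row t [0.0248, -0.0103, 0.0032] rot [0.2, 0.21, 2.43]
via [ 0.59  -0.271  0.05 ] via [ 0.58  -0.262  0.048] via [ 0.57  -0.253  0.047]
```

```bash
python3 -m creep '[{"translation":[0.01,-0.004,0.0013],"rot":[0.08,0.08,0.97],"jaw":0.0},{"translation":[0.01,-0.004,0.0013],"rot":[0.08,0.08,0.97],"jaw":0.0},{"translation":[0.01,-0.004,0.0013],"rot":[0.08,0.08,0.97],"jaw":0.0},{"translation":[0.01,-0.004,0.0013],"rot":[0.08,0.08,0.97],"jaw":0.0},{"translation":[0.01,-0.004,0.0013],"rot":[0.08,0.08,0.97],"jaw":0.0}]' 20;  python3 bar.py 1.0 .10 .013 .048 50 8 6
python3 - <<'E'
from plan import *
import cv2
for n in ("top","scene"): cv2.imwrite(f"pics/{n}13.png",optics.get_image(n)[:,:,::-1])
a=cv2.imread("pics/top13.png")[60:260,310:510]; b=cv2.imread("pics/scene13.png")[160:360,150:350]
cv2.imwrite("pics/j13.png",cv2.resize(np.hstack([a,b]),(800,400),interpolation=2))
E
```

```text
clock: 25.02
position: [0.5642, -0.243, 0.0496]
ee_rot: [1.786, 2.576, 0.002]
force: [0.6, -1.0, 0.9]
width: 0.004
t 25.02 TCP hood -0.1158 -0.1108 0.0496 F hood -0.1 -1.2 0.9 j [ 0.29  0.62  0.04  1.79 -0.04  0.72  0.71] w 0.004
total [0.0525 0.003  0.0014] [-1.38  8.08 24.93] N 6
row t [0.0087, -0.0011, 0.0007] rot [-0.23, 1.35, 4.16]
via [ 0.558 -0.231  0.048] via [ 0.554 -0.219  0.048] via [ 0.55  -0.206  0.048]
```

View pics/j13.png

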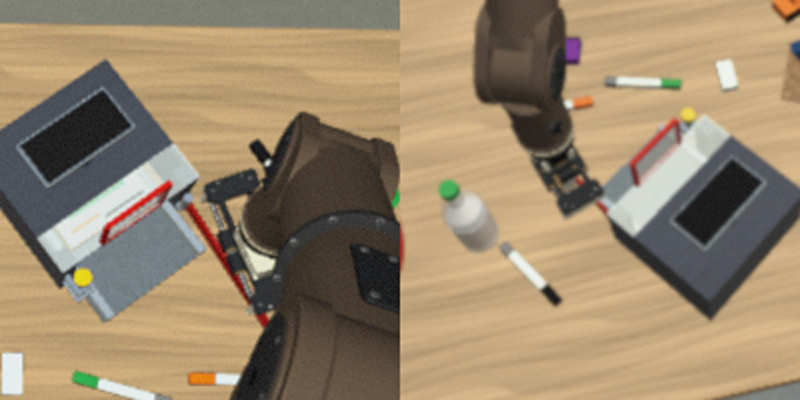

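```bash
python3 bar.py 1.0 .11 .014 .05 42 20 7
```

```text
t 25.12 TCP hood -0.1158 -0.1091 0.0489 F hood -0.3 -0.8 -0.3 j [ 0.29  0.62  0.04  1.8  -0.04  0.72  0.71] w 0.01
total [ 0.0529 -0.0062 -0.0013] [-5.52 19.53 32.76] N 7
row t [0.0072, -0.0027, 0.0009] rot [-0.79, 2.79, 4.68]
via [ 0.555 -0.231  0.048] via [ 0.547 -0.22   0.047] via [ 0.542 -0.207  0.048]
```

```bash
python3 -m creep '[{"translation":[0.0072,-0.0027,0.0006],"rot":[-0.79,2.79,4.68],"jaw":0.0},{"translation":[0.0072,-0.0027,0.0006],"rot":[-0.79,2.79,4.68],"jaw":0.0},{"translation":[0.0072,-0.0027,0.0006],"rot":[-0.79,2.79,4.68],"jaw":0.0},{"translation":[0.0072,-0.0027,0.0006],"rot":[-0.79,2.79,4.68],"jaw":0.0},{"translation":[0.0072,-0.0027,0.0009],"rot":[-0.79,2.79,4.68],"jaw":0.0},{"translation":[0.0072,-0.0027,0.0009],"rot":[-0.79,2.79,4.68],"jaw":0.0},{"translation":[0.0072,-0.0027,0.0009],"rot":[-0.79,2.79,4.68],"jaw":0.0}]' 20;  python3 bar.py 0.6 .10 .014 .05 20 30 7
python3 - <<'E'
from plan import *
import cv2
for n in ("top","scene"): cv2.imwrite(f"pics/{n}14.png",optics.get_image(n)[:,:,::-1])
a=cv2.imread("pics/top14.png")[60:260,310:510]; b=cv2.imread("pics/scene14.png")[160:360,150:350]
cv2.imwrite("pics/j14.png",cv2.resize(np.hstack([a,b]),(800,400),interpolation=2))
E
```

```text
clock: 25.7
position: [0.5398, -0.1967, 0.0504]
ee_rot: [-2.262, -1.81, -0.401]
force: [-1.1, -0.3, -0.9]
width: 0.005
t 25.70 TCP hood -0.1086 -0.0590 0.0504 F hood -1.1 0.4 -0.9 j [ 0.5   0.64 -0.05  1.82 -0.44  0.81  0.56] w 0.005
total [ 0.0412 -0.0004  0.0154] [-9.16  9.82 19.75] N 7
row t [0.0057, -0.0011, 0.0026] rot [-1.31, 1.4, 2.82]
via [ 0.541 -0.186  0.05 ] via [ 0.542 -0.175  0.049] via [ 0.545 -0.164  0.049]
```

View pics/j14.png

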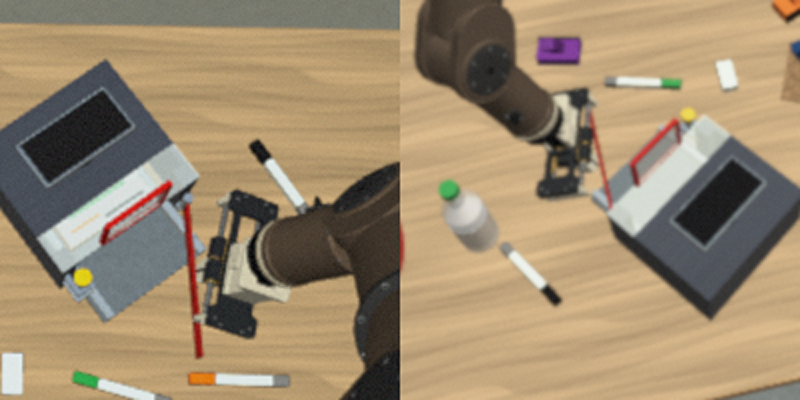

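```bash
python3 -m creep '[{"translation":[0.0057,-0.0011,0.0026],"rot":[-1.31,1.4,2.82],"jaw":0.0},{"translation":[0.0057,-0.0011,0.0026],"rot":[-1.31,1.4,2.82],"jaw":0.0},{"translation":[0.0057,-0.0011,0.0026],"rot":[-1.31,1.4,2.82],"jaw":0.0},{"translation":[0.0057,-0.0011,0.0026],"rot":[-1.31,1.4,2.82],"jaw":0.0},{"translation":[0.0057,-0.0011,0.0026],"rot":[-1.31,1.4,2.82],"jaw":0.0},{"translation":[0.0057,-0.0011,0.0026],"rot":[-1.31,1.4,2.82],"jaw":0.0},{"translation":[0.0057,-0.0011,0.0026],"rot":[-1.31,1.4,2.82],"jaw":0.0}]' 20;  python3 bar.py 0.2 .085 .016 .05 0 30 7
python3 - <<'E'
from plan import *
import cv2
for n in ("top","scene"): cv2.imwrite(f"pics/{n}15.png",optics.get_image(n)[:,:,::-1])
a=cv2.imread("pics/top15.png")[60:260,310:510]; b=cv2.imread("pics/scene15.png")[160:360,150:350]
cv2.imwrite("pics/j15.png",cv2.resize(np.hstack([a,b]),(800,400),interpolation=2))
E
```

```text
clock: 26.38
position: [0.5484, -0.1525, 0.0491]
ee_rot: [-2.494, -1.324, -0.666]
force: [-0.2, 0.2, -0.6]
width: 0.004
t 26.38 TCP hood -0.0759 -0.0281 0.0491 F hood -0.0 0.3 -0.6 j [ 0.62  0.62 -0.17  1.99 -0.77  0.62  0.54] w 0.004
total [0.0305 0.0083 0.0165] [-10.03   0.14  17.65] N 7
row t [0.0045, 0.0004, 0.0024] rot [-1.43, 0.02, 2.52]
via [ 0.554 -0.146  0.049] via [ 0.56  -0.139  0.05 ] via [ 0.567 -0.134  0.05 ]
```

View pics/j15.png

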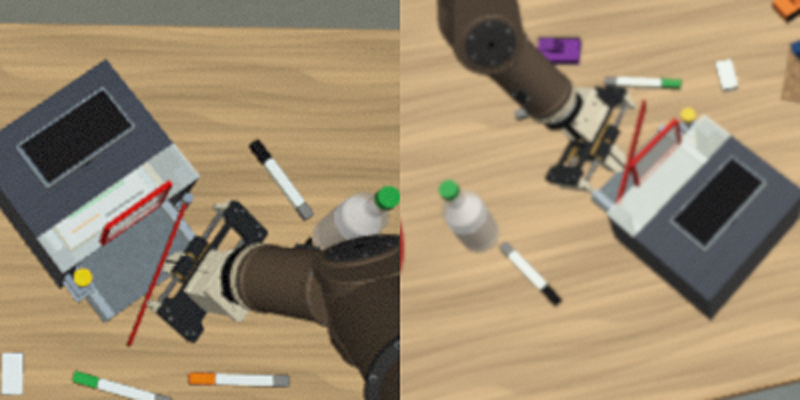

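```bash
python3 -m creep '[{"translation":[0.0045,0.0004,0.0024],"rot":[-1.43,0.02,2.52],"jaw":0.0},{"translation":[0.0045,0.0004,0.0024],"rot":[-1.43,0.02,2.52],"jaw":0.0},{"translation":[0.0045,0.0004,0.0024],"rot":[-1.43,0.02,2.52],"jaw":0.0},{"translation":[0.0045,0.0004,0.0024],"rot":[-1.43,0.02,2.52],"jaw":0.0},{"translation":[0.0045,0.0004,0.0024],"rot":[-1.43,0.02,2.52],"jaw":0.0},{"translation":[0.0045,0.0004,0.0024],"rot":[-1.43,0.02,2.52],"jaw":0.0},{"translation":[0.0045,0.0004,0.0024],"rot":[-1.43,0.02,2.52],"jaw":0.0}]' 20;  python3 bar.py 0.0 .08 .017 .05 0 30 4
python3 - <<'E'
from plan import *
import cv2
for n in ("top","scene"): cv2.imwrite(f"pics/{n}16.png",optics.get_image(n)[:,:,::-1])
a=cv2.imread("pics/top16.png")[110:260,310:460]; b=cv2.imread("pics/scene16.png")[160:310,190:340]
cv2.imwrite("pics/j16.png",cv2.resize(np.hstack([a,b]),(800,400),interpolation=2))
E
```

```text
clock: 27.07
position: [0.5747, -0.1279, 0.05]
ee_rot: [-2.751, -0.885, -0.736]
force: [-0.4, -0.8, -0.3]
width: 0.006
t 27.07 TCP hood -0.0402 -0.0234 0.0500 F hood -0.8 -0.4 -0.3 j [ 0.58  0.58 -0.25  2.11 -1.04  0.35  0.41] w 0.006
total [0.0132 0.0006 0.0076] [-0.07  0.05  0.05] N 4
row t [0.0033, 0.0002, 0.0019] rot [-0.02, 0.01, 0.01]
via [ 0.578 -0.126  0.05 ] via [ 0.581 -0.124  0.05 ] via [ 0.584 -0.122  0.05 ]
```

View pics/j16.png

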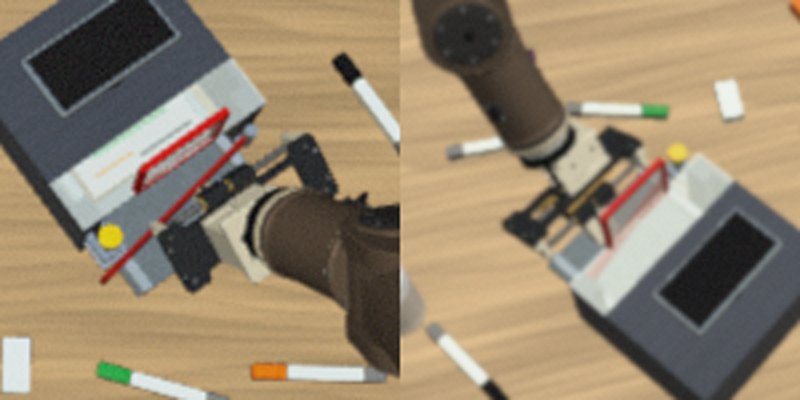

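```bash
python3 -m creep '[{"translation":[0.0033,0.0002,0.0019],"rot":[0,0,0],"jaw":0.0},{"translation":[0.0033,0.0002,0.0019],"rot":[0,0,0],"jaw":0.0},{"translation":[0.0033,0.0002,0.0019],"rot":[0,0,0],"jaw":0.0}]' 20 >/dev/null;  python3 -c "
from bar import *
st()"; python3 -m creep '[{"translation":[0.0026,0,0.0015],"rot":[0,0,0],"jaw":0.0}]' >/dev/null;  python3 -c "
from bar import *
st()"; python3 -m creep '[{"translation":[0.0017,0,0.001],"rot":[0,0,0],"jaw":0.0}]' >/dev/null;  python3 -c "
from bar import *
st()"
```

```text
t 27.42 TCP hood -0.0296 -0.0238 0.0492 F hood -1.8 0.2 1.3 j [ 0.55  0.59 -0.25  2.09 -1.04  0.34  0.38] w 0.003
t 27.50 TCP hood -0.0264 -0.0236 0.0491 F hood -4.6 1.1 1.7 j [ 0.55  0.59 -0.25  2.09 -1.04  0.34  0.38] w 0.005
t 27.58 TCP hood -0.0256 -0.0235 0.0487 F hood -15.5 2.3 11.0 j [ 0.54  0.59 -0.24  2.09 -1.04  0.34  0.38] w 0.007
```

```bash
python3 -m creep '[{"translation":[-0.0043,0,-0.0025],"rot":[0,0,0],"jaw":0.0},{"translation":[-0.013,0,-0.0085],"rot":[0,0,0],"jaw":0.0},{"translation":[-0.0173,0,-0.0105],"rot":[0,0,0],"jaw":0.0},{"translation":[-0.0173,0,-0.0105],"rot":[0,0,0],"jaw":0.0},{"translation":[0.0,0,-0.035],"rot":[0,0,0],"jaw":0.0},{"translation":[0.0,0,-0.035],"rot":[0,0,0],"jaw":0.0},{"translation":[0.0175,0,-0.0303],"rot":[0,0,0],"jaw":0.0},{"translation":[0.0175,0,-0.0303],"rot":[0,0,0],"jaw":0.0}]' 20;  python3 - <<'E'
from bar import *
st()
from ov import *
for n in ("top","scene"): cv2.imwrite(f"pics/{n}17.png",optics.get_image(n)[:,:,::-1])
for n,b in (("top",(330,130,450,230)),("scene",(200,190,320,290))):
    im=crop(cv2.imread(f"pics/{n}17.png"),n,b,6)
    for bar_,col in ((0,(255,255,255)),(.05,(0,255,0))):
        seg(im,n,H,[(-.008,-.104,.053),(-.008-.23*np.sin(bar_),-.104+.23*np.cos(bar_),.053)],col,b,6)
    seg(im,n,H,[(-.021+.013*np.cos(t),.1+.013*np.sin(t),.114) for t in np.linspace(0,6.3,20)],(0,0,0),b,6)
    cv2.imwrite(f"pics/o17_{n}.png",im)
E
```

```text
clock: 28.25
position: [0.5081, -0.176, 0.1826]
ee_rot: [-2.753, -0.877, -0.731]
force: [0.8, -0.7, -0.1]
width: 0.004
t 28.25 TCP hood -0.1224 -0.0237 0.1826 F hood 0.3 -1.0 -0.1 j [ 0.59  0.3  -0.06  2.09 -0.77  0.68  0.17] w 0.004
```

View pics/o17_top.png

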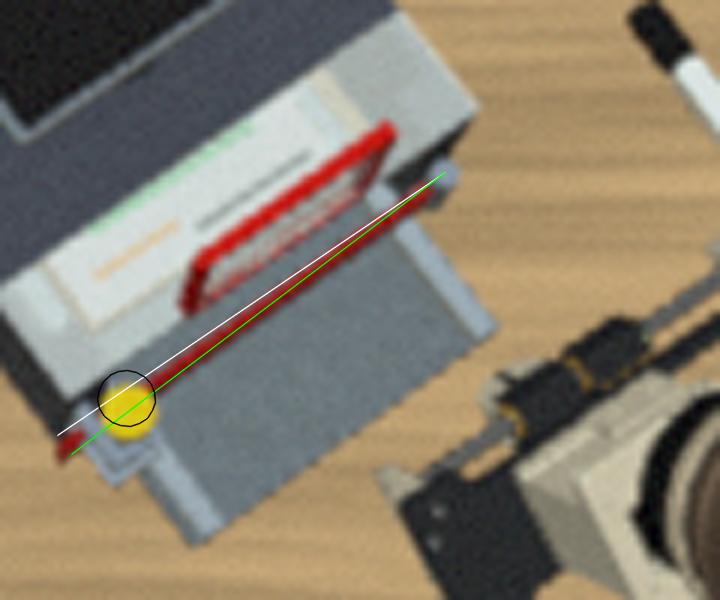

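View pics/o17_scene.png

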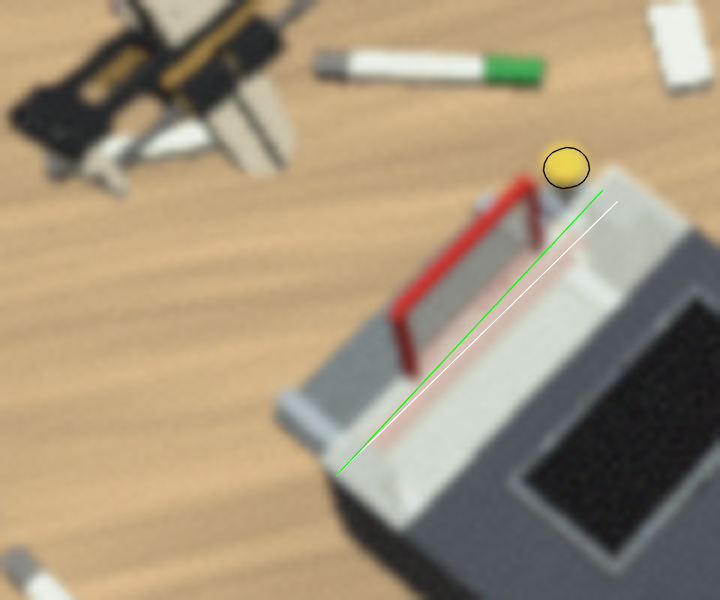

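Run:
```python
from ov import *
b=(330,145,410,205); im=crop(cv2.imread("pics/top17.png"),"top",b,10); cv2.imwrite("pics/z17.png",im)
b=(330,165,410,225); im=crop(cv2.imread("pics/top11.png"),"top",b,10); cv2.imwrite("pics/z11.png",im)
```

```text
(no output)
```

View pics/z17.png

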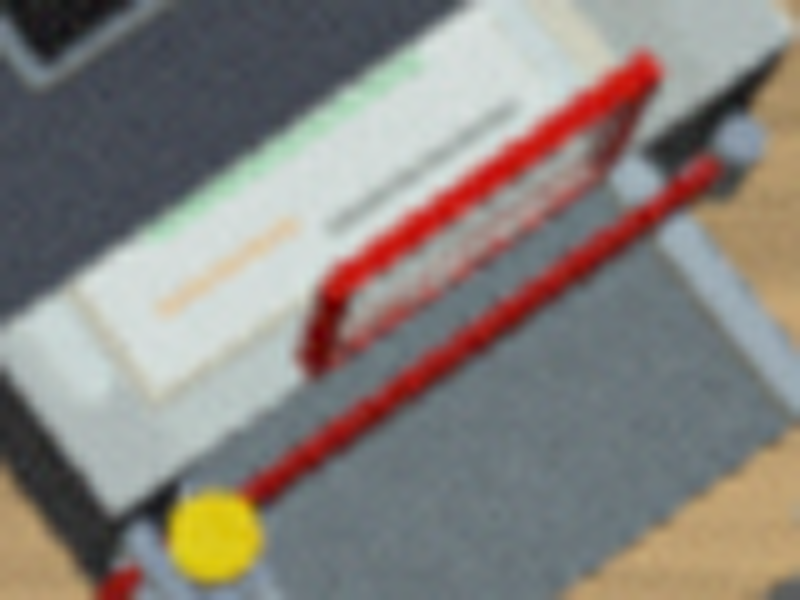

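View pics/z11.png

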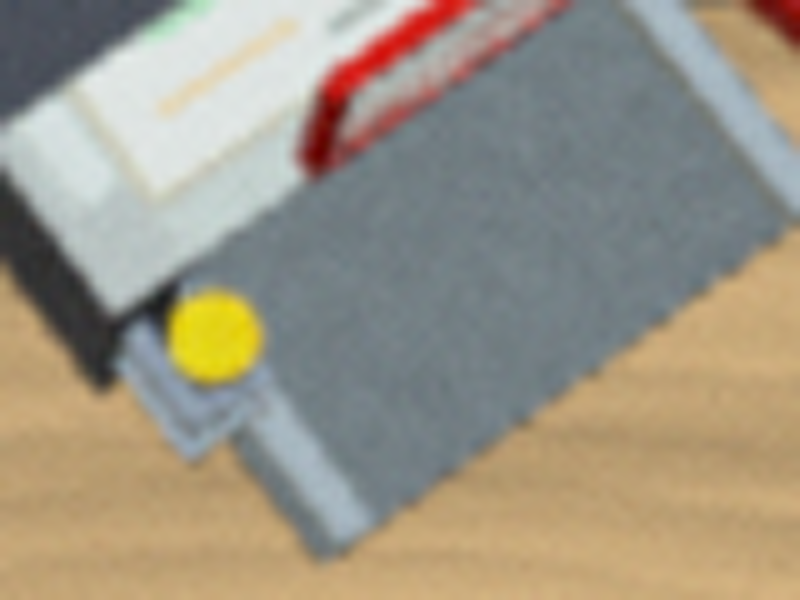

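Run:
```python
from h import *
def yaw(n,a,b,z,o,s=10):
    P=[onplane(n,((np.array(q)+.5)/s-.5)+np.array(o),z) for q in (a,b)]; v=P[0]-P[1]
    return np.degrees(np.arctan2(v[1],v[0]))-90, P[0][:2].round(4),P[1][:2].round(4)
o=(330,145)
print("roof",yaw("top",(0,330),(480,0),.112,o)); print("panel",yaw("top",(155,405),(305,300),.034,o)); print("bar",yaw("top",(250,495),(710,170),.053,o)); print("bed",yaw("top",(330,555),(790,225),.010,(330,165)))
print("pin",onplane("top",((215.5/10)-.5+330,(336.5/10)-.5+165),.114))
print("scene pin",onplane("scene",((565.5/6)-.5+200,(164.5/6)-.5+190),.114))
```

```text
roof (np.float64(36.4582555257882), array([0.5695, 0.0416]), array([ 0.6672, -0.0906]))
panel (np.float64(36.69343942060107), array([ 0.5692, -0.0053]), array([ 0.6019, -0.0491]))
bar (np.float64(36.72918876448753), array([ 0.5383, -0.0316]), array([ 0.6379, -0.165 ]))
bed (np.float64(36.71194926547774), array([ 0.4708, -0.0585]), array([ 0.5729, -0.1955]))
pin [ 0.51246916 -0.01731784  0.114     ]
scene pin [ 0.51574416 -0.01677316  0.114     ]
```

```bash
cat > pin.py <<'E'
from plan import *
import sys
M,s=cur(); print("t",round(s["clock"],2),M[:3,3].round(4),"F",s["force"].round(1),"j",s["joints"].round(2))
rows(target(tool(np.radians(36.7),30),[.513,-.0176,float(sys.argv[1])]),int(sys.argv[2]) if len(sys.argv)>2 else None)
E
python3 pin.py .17 6
```

```text
t 28.35 [ 0.512  -0.1766  0.1871] F [ 0.3 -0.3 -0.8] j [ 0.59  0.3  -0.06  2.08 -0.77  0.68  0.17]
total [ 0.0724 -0.1289  0.0611] [ 0.81 -0.11 -0.88] N 6
row t [0.0122, -0.0213, 0.0103] rot [0.13, -0.02, -0.15]
via [ 0.513 -0.137  0.183] via [ 0.513 -0.097  0.179] via [ 0.513 -0.057  0.174]
```

```bash
python3 -m creep '[{"translation":[0.0122,-0.0213,0.0103],"rot":[0.13,-0.02,-0.15],"jaw":0.0},{"translation":[0.0122,-0.0213,0.0103],"rot":[0.13,-0.02,-0.15],"jaw":0.0},{"translation":[0.0122,-0.0213,0.0103],"rot":[0.13,-0.02,-0.15],"jaw":0.0},{"translation":[0.0122,-0.0213,0.0103],"rot":[0.13,-0.02,-0.15],"jaw":0.0},{"translation":[0.0122,-0.0213,0.0103],"rot":[0.13,-0.02,-0.15],"jaw":0.0},{"translation":[0.0122,-0.0213,0.0103],"rot":[0.13,-0.02,-0.15],"jaw":0.0},{"translation":[0,0,0],"rot":[0,0,0],"jaw":0.0}]' 20 >/dev/null; python3 pin.py .14 3
python3 - <<'E'
from plan import *
import cv2
for n in ("top","scene"): cv2.imwrite(f"pics/{n}18.png",optics.get_image(n)[:,:,::-1])
a=cv2.imread("pics/top18.png")[130:250,300:420]; b=cv2.imread("pics/scene18.png")[150:270,220:340]
cv2.imwrite("pics/j18.png",cv2.resize(np.hstack([a,b]),(800,400),interpolation=2))
E
```

```text
t 28.93 [ 0.5091 -0.0103  0.1644] F [-0.6 -0.1 -0.1] j [ 0.35  0.24 -0.2   2.25 -0.87  0.43  0.  ]
total [-0.0132  0.0084  0.0204] [-0.77  0.21  0.09] N 3
row t [-0.0044, 0.0028, 0.0068] rot [-0.26, 0.07, 0.03]
via [ 0.51  -0.012  0.158] via [ 0.511 -0.014  0.152] via [ 0.512 -0.016  0.146]
```

View pics/j18.png

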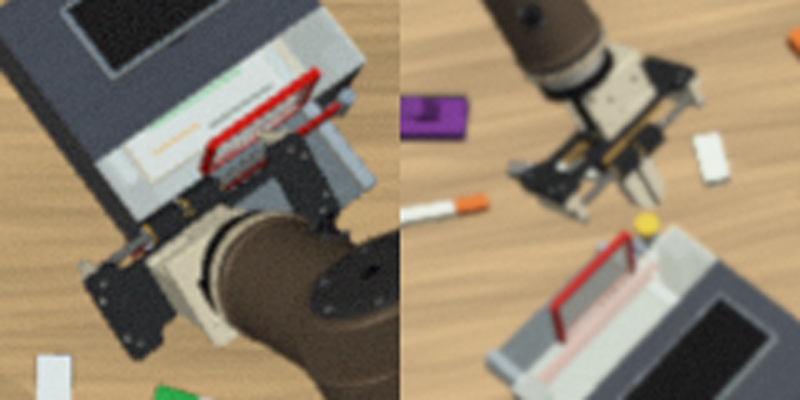

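```bash
python3 -m creep '[{"translation":[-0.0044,0.0028,0.0068],"rot":[-0.26,0.07,0.03],"jaw":0.0},{"translation":[-0.0044,0.0028,0.0068],"rot":[-0.26,0.07,0.03],"jaw":0.0},{"translation":[-0.0044,0.0028,0.0068],"rot":[-0.26,0.07,0.03],"jaw":0.0},{"translation":[0,0,0],"rot":[0,0,0],"jaw":0.0}]' 20 >/dev/null; python3 pin.py .11 8
```

```text
t 29.37 [ 0.5141 -0.0252  0.1394] F [ 0.6 -0.7 -0.3] j [ 0.41  0.3  -0.25  2.27 -0.97  0.36  0.13]
total [-0.0115 -0.0069  0.0273] [ 0.42  0.07 -0.45] N 8
row t [-0.0014, -0.0009, 0.0034] rot [0.05, 0.01, -0.06]
via [ 0.514 -0.023  0.132] via [ 0.514 -0.021  0.125] via [ 0.513 -0.02   0.117]
```

```bash
python3 -m creep '[{"translation":[-0.0014,-0.0025,0.0024],"rot":[0.1,0,-0.1],"jaw":0.0},{"translation":[0,-0.0025,0],"rot":[0.1,0,-0.1],"jaw":0.0},{"translation":[0,0,0],"rot":[0,0,0],"jaw":0.0}]' 20 >/dev/null; python3 pin.py .11 8
```

```text
t 29.62 [ 0.511  -0.0192  0.1381] F [-0.2  1.1  0.1] j [ 0.41  0.3  -0.26  2.28 -0.98  0.36  0.14]
total [-0.0118 -0.0002  0.0256] [ 0.15 -0.01 -0.11] N 8
row t [-0.0015, -0.0, 0.0032] rot [0.02, -0.0, -0.01]
via [ 0.512 -0.019  0.131] via [ 0.512 -0.018  0.124] via [ 0.513 -0.018  0.117]
```

```bash
python3 -m creep '[{"translation":[-0.0015,0,0.0032],"rot":[0,0,0],"jaw":0.0},{"translation":[-0.0015,0,0.0032],"rot":[0,0,0],"jaw":0.0},{"translation":[-0.0015,0,0.0032],"rot":[0,0,0],"jaw":0.0},{"translation":[-0.0015,0,0.0032],"rot":[0,0,0],"jaw":0.0}]' 20 >/dev/null; python3 pin.py .11 4; python3 -m creep '[{"translation":[-0.0015,0,0.0032],"rot":[0,0,0],"jaw":0.0},{"translation":[-0.0015,0,0.0032],"rot":[0,0,0],"jaw":0.0},{"translation":[-0.0015,0,0.0032],"rot":[0,0,0],"jaw":0.0},{"translation":[-0.0015,0,0.0032],"rot":[0,0,0],"jaw":0.0}]' 20 >/dev/null; python3 pin.py .101 4
```

```text
t 29.95 [ 0.5125 -0.0189  0.1237] F [-1.  -2.3  2.6] j [ 0.44  0.33 -0.3   2.28 -1.04  0.32  0.2 ]
total [-0.0058 -0.0007  0.0124] [ 0.21 -0.01 -0.1 ] N 4
row t [-0.0015, -0.0002, 0.0031] rot [0.05, -0.0, -0.03]
via [ 0.513 -0.019  0.12 ] via [ 0.513 -0.018  0.117] via [ 0.513 -0.018  0.113] 
t 30.28 [ 0.5133 -0.0182  0.1094] F [-1.1 -1.6  3.4] j [ 0.48  0.37 -0.35  2.29 -1.1   0.27  0.27]
total [-0.0041 -0.0007  0.0073] [ 0.19  0.   -0.13] N 4
row t [-0.001, -0.0002, 0.0018] rot [0.05, 0.0, -0.03]
via [ 0.513 -0.018  0.107] via [ 0.513 -0.018  0.105] via [ 0.513 -0.018  0.103]
```

Pressing at 3–4 N, as expected. I continue until it bottoms out.

```bash
python3 -m creep '[{"translation":[-0.001,0,0.0018],"rot":[0,0,0],"jaw":0.0},{"translation":[-0.001,0,0.0018],"rot":[0,0,0],"jaw":0.0},{"translation":[-0.001,0,0.0018],"rot":[0,0,0],"jaw":0.0}]' 20 >/dev/null; python3 pin.py .098 4; python3 -m creep '[{"translation":[-0.001,0,0.0018],"rot":[0,0,0],"jaw":0.0}]'  >/dev/null; python3 pin.py .098 4; python3 -m creep '[{"translation":[-0.0007,0,0.0013],"rot":[0,0,0],"jaw":0.0}]'  >/dev/null; python3 pin.py .098 4
```

```text
t 30.53 [ 0.5134 -0.018   0.1034] F [-0.6 -1.   2.8] j [ 0.49  0.39 -0.38  2.3  -1.13  0.25  0.3 ]
total [-0.0027 -0.0006  0.0046] [ 0.18 -0.   -0.13] N 4
row t [-0.0007, -0.0001, 0.0012] rot [0.05, -0.0, -0.03]
via [ 0.513 -0.018  0.102] via [ 0.513 -0.018  0.101] via [ 0.513 -0.018  0.099] 
t 30.62 [ 0.5134 -0.018   0.1014] F [-1.6 -1.2  3.6] j [ 0.5   0.39 -0.39  2.3  -1.13  0.25  0.31]
total [-0.0018 -0.0006  0.0029] [ 0.18 -0.01 -0.12] N 4
row t [-0.0004, -0.0001, 0.0007] rot [0.05, -0.0, -0.03]
via [ 0.513 -0.018  0.101] via [ 0.513 -0.018  0.1  ] via [ 0.513 -0.018  0.099] 
t 30.7 [ 0.5137 -0.018   0.1002] F [-8.  -4.1 18.8] j [ 0.51  0.39 -0.4   2.3  -1.14  0.24  0.32]
total [-0.0014 -0.0007  0.0017] [ 0.2  -0.04 -0.11] N 4
row t [-0.0004, -0.0002, 0.0004] rot [0.05, -0.01, -0.03]
via [ 0.514 -0.018  0.1  ] via [ 0.513 -0.018  0.099] via [ 0.513 -0.018  0.099]
```

It bottomed hard (19 N) at the predicted height. I retreat up and back, clear of everything.

```bash
python3 -m creep '[{"translation":[0.0025,0,-0.0045],"rot":[0,0,0],"jaw":0.0},{"translation":[0.005,0,-0.0087],"rot":[0,0,0],"jaw":0.0},{"translation":[0.01,0,-0.0174],"rot":[0,0,0],"jaw":0.0},{"translation":[0,0,-0.035],"rot":[0,0,0],"jaw":0.0},{"translation":[0,0,-0.035],"rot":[0,0,0],"jaw":0.0},{"translation":[0.01,0.03,-0.025],"rot":[0,0,0],"jaw":0.0},{"translation":[0.01,0.03,-0.025],"rot":[0,0,0],"jaw":0.0},{"translation":[0.01,0.03,-0.025],"rot":[0,0,0],"jaw":0.0},{"translation":[0.01,0.03,-0.025],"rot":[0,0,0],"jaw":0.0},{"translation":[0,0,0],"rot":[0,0,0],"jaw":0.0}]' 20
python3 - <<'E'
from ov import *
for n in ("top","scene"): cv2.imwrite(f"pics/{n}19.png",optics.get_image(n)[:,:,::-1])
b=(330,130,450,230); cv2.imwrite("pics/z19t.png",crop(cv2.imread("pics/top19.png"),"top",b,6))
H2=np.array([H[0],H[1],H[2]]); pu=np.array([.5137,-.017,.114]); pd=pu-[0,0,.03]
for n in ("top","scene"): print(n,"pin up px",proj(n,pu),"down",proj(n,pd),[ (q["location"],q["score"]) for q in optics.pinpoint(n,"pin_top")[:2]])
E
```

```text
clock: 31.53
position: [0.5484, -0.1505, 0.3085]
ee_rot: [-2.75, -0.903, -0.749]
force: [1.3, -1.3, 0.5]
width: 0.004
top pin up px [350.93425192 197.70341796] down [350.16451465 200.06657083] [([347.3, 199.8], 0.63)]
scene pin up px [293.56755608 216.41483824] down [293.94102391 220.60833226] [([292.9, 222.5], 0.4)]
```

View pics/top19.png

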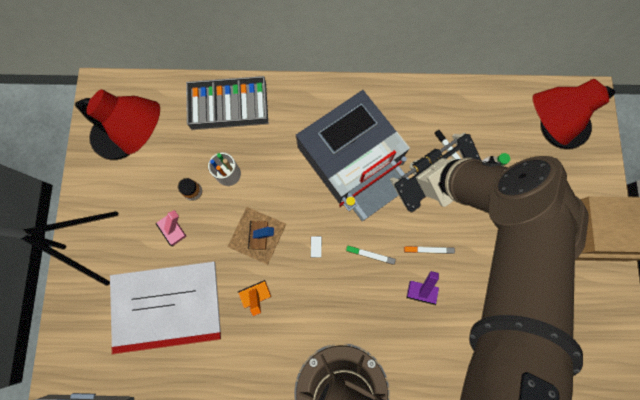

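View pics/scene19.png

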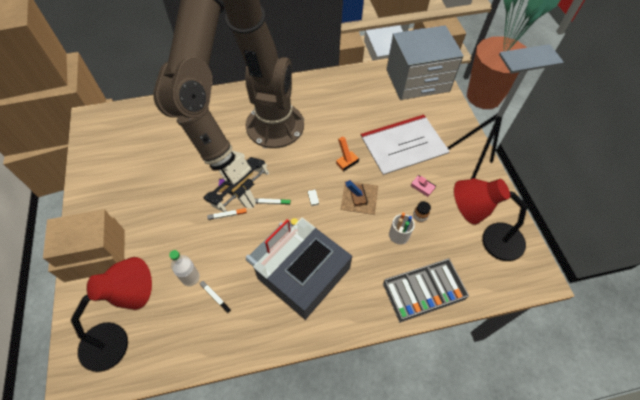

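View pics/z19t.png

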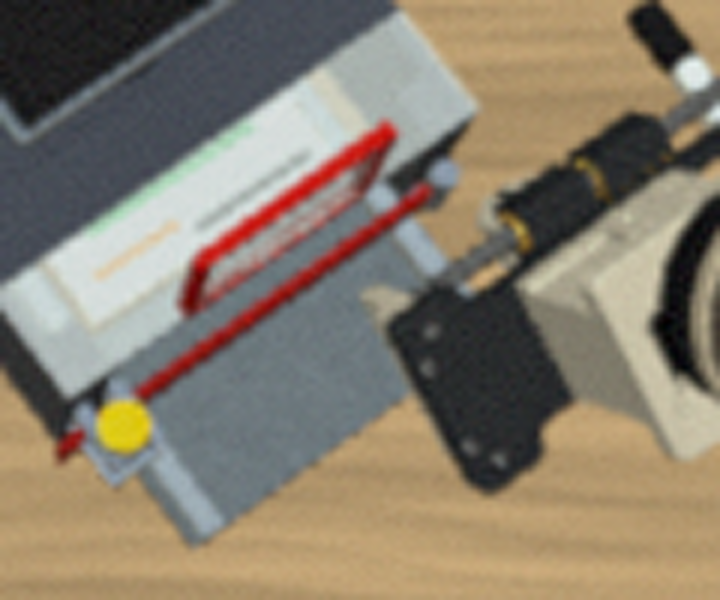

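The pin head moved from row 198 to row 201 (top view), which matches the fully-down height. The bar lies across the mouth, the tapper stands on its mat, and the bystanders are where they were. Handing in.

```bash
python3 -c "
from cell import arm
print(arm.observe()['clock'],arm.observe()['dq'].round(3)); print(arm.sign_off())"
```

```text
31.7333 [-0.007 -0.    -0.004  0.016  0.003 -0.001 -0.002]
the job is handed in; nothing more can be done
None
```

The job is done and handed in at 31.7 s, in the order asked. No verdict came back.

- **Panel:** I nudged it in with the blue-handled block, in gentle taps of about 5 to 13 mm, drawing clear each time. It met the stop with its near face about 33 mm inside the mouth, within the expected 28–38 mm. Forces there were about 9–10 N, and a repeat contact moved it almost nothing. From above, the panel edge, bar, bed and roof all lie at 36.5–36.7°, so it sits square.
- **Tapping block:** It stands upright on its cork mat, within a few millimetres of the middle. It is turned about 20° from how it stood before, because the arm ran out of wrist range at the original angle. It met the mat with a brief 20 N push, which I relieved before letting go.
- **Bar:** I pushed it closed with shut fingers until it stopped hard at about 15 N. The picture shows it straight across the mouth over the staple.
- **Pin:** I pressed it at 3–4 N until it bottomed at 19 N, at the height expected for fully down. The last pictures show the head about 30 mm lower.
- **Bystanders:** They look unmoved in the last pictures, except that the arm partly hides the bottle and black marker from above. Both show in place in the other view.

**Disagreements:** My first fit of the hood's direction was about 1° off, so the taps were about 1° out of square. The block also sat a few millimetres from where I computed it in the grip, and I corrected for that when putting it back.

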